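Load a slide mailer and a vial through the sloping ports of a bench incubator

TASK

Slide the clear hatch on the incubator's sloping front all the way up, pass the slide mailer through the rectangular port and the capped vial through the round port, each foot first so that it slides fully home in its bay, and then slide the hatch fully shut again. Nothing - neither the parts nor the gripper - may touch the grey front plate around the ports. Leave the jar, the beaker and the slide tray where they stand.

Things in the scene. Friction and masses are not known exactly. Their poses are not given: they have to be found in the camera images.
- front_plate: Grey sloping plate, 5 mm thick, of a fixed white incubator (260 wide, 190 deep, 190 mm tall). Origin: outer face, midway between the ports, 130 mm above the bench. z: outward normal (up and towards the robot, 30 deg from vertical); x: up the slope; y: level, left. Spans x -52 to +116, y -124 to +124 mm. Lowest edge 104 mm above the bench. Port edges belong to it: nothing may touch it.
- rect_port (a point): Centre of the rectangular port, at y = +42 mm on the plate's outer face; axes as the plate's. 60 mm along x by 40 mm along y. Behind it a straight bay runs along -z, ending 112 mm deep; its floor (-x side) is at x = -27 mm, its side walls at y = -17 and +17 mm. A part let go with over half its length inside slides down by itself to the end. Touching the bay is allowed.
- round_port (a point): Centre of the round port, 50 mm in diameter, at y = -42 mm on the plate's outer face; axes as the plate's. Behind it a straight bay runs along -z, ending 112 mm deep; its floor (-x side) is at x = -21 mm, its side walls at y = -19 and +19 mm. A part let go with over half its length inside slides down by itself to the end. Touching the bay is allowed.
- hatch_grip (a point): Centre of the black grip block on the hatch; moves with it; axes as the plate's. Block: 30 mm along the plate's x, 16 mm along its y, standing from 5 to 35 mm above the plate along z. With the hatch shut this point is at x = 0, y = 0, z = +20 mm in the plate's frame.
- hatch (a joint): Clear, slightly milky hatch, 72 mm up the slope by 150 mm wide, outer face 5 mm above the plate, steel edges, covering both ports; slides along the plate's +x (up the slope) between rails 8 mm high. 0 = shut, 0.075 m = fully open (end stops); from 0.066 both ports are clear. Stays where left; about 3 N moves it. Starts 0 to 6 mm open.
- mailer: White slide mailer: closed plastic box 44 (x) by 24 (y) by 100 mm (z), about 60 g, upright on the bench; thin grey seam 24 mm below its top. Origin: centre of its underside (foot); z up. Only the rectangular port admits it, its 44 mm side along the plate's x.
- vial: Round glass vial 28 mm in diameter, 100 mm tall with a white cap (top 22 mm, same diameter), about 60 g, upright on the bench. Origin: centre of its foot; z up. It belongs in the round port.
- jar: Bystander: glass specimen jar with aluminium lid, 72 mm in diameter, 95 mm tall; origin at the centre of its foot. Leave alone.
- beaker: Bystander: small clear open beaker, 66 mm in diameter, 70 mm tall; origin at the centre of its foot. Leave alone.
- slide_tray: Bystander: white open tray of glass slides, 90 by 130 mm, 28 mm tall with the slides; origin at the centre of its underside. Leave alone.
Mind the look-alikes: they are no part of the job. Leave any black or blue look-alike of the mailer alone.

How it is judged (in metres and radians):
On the way, in this order (a step that is already met when the one before it is completed fails the run):
1. the hatch is slid open (at least 60 mm) (value of joint hatch above 0.06 m), for 0.1 s.
2. one part is fully home in its own bay (((z of mailer in the frame of front_plate below -0.104 m and y of mailer in the frame of front_plate between 0.022 and 0.062 m and x of mailer in the frame of front_plate between -0.03 and 0.03 m) or (z of vial in the frame of front_plate below -0.104 m and y of vial in the frame of front_plate between -0.062 and -0.022 m and x of vial in the frame of front_plate between -0.03 and 0.03 m))), for 0.2 s.
3. both parts are fully home in their own bays (z of each of mailer, vial in the frame of front_plate below -0.104 m and y of mailer in the frame of front_plate between 0.022 and 0.062 m and x of mailer in the frame of front_plate between -0.03 and 0.03 m and y of vial in the frame of front_plate between -0.062 and -0.022 m and x of vial in the frame of front_plate between -0.03 and 0.03 m), for 0.2 s.
At the end, for the whole second after the job is handed in: The mailer is in the bay of the rectangular port and the vial in the bay of the round port, each with its foot at least 104 mm below the outer face of the front plate (within 8 mm of the bay's end) and at rest, and the hatch is shut to within 8 mm (all of step 3 and value of joint hatch below 0.008 m and linear speed of each of mailer, vial below 0.02 m/s); the robot touches nothing.
It fails at once if anything touches the front plate around the ports with more than 1 N (contact force between front_plate and anything else above 1 N).
It fails at once if the specimen jar is moved more than 20 mm (distance of jar from where it was at the start of the episode above 0.02 m).
It fails at once if the beaker is moved more than 20 mm (distance of beaker from where it was at the start of the episode above 0.02 m).
It fails at once if the slide tray is moved more than 20 mm (distance of slide_tray from where it was at the start of the episode above 0.02 m).
It also fails if it takes over 72 s, if anything falls off the work surface, if the arm or the gripper's body presses on something with over 40 N, if the wrist force passes 120 N, or if a joint passes its speed limit or range.

ROBOT

A 6-joint arm with a two-finger parallel gripper is mounted at the origin on the work surface. World frame = base frame: x ahead of the robot, y to its left, z up, the work surface at z = 0. Lengths are in m, angles in degrees, forces in N, time in s.
With the tool pointing down it reaches from about 0.3 to 0.85 m from the base axis. Payload 5.4 kg.
Tool frame: the origin (TCP) lies on the centre line of the jaws, within the pads' length; the fingertips stand 19 mm ahead of it and the grasp point (between the pads) is the TCP (manip.nose_length is the distance from the TCP to the fingertips, in m); z points along the fingers, y is the direction in which the jaws open and shut (so a half turn about z gives the same grasp; the last joint's range is limited). The gripper opens to 85 mm and grips with 20 to 120 N. Pads are 22 mm wide; open, the fingers measure 114 mm over their backs; the gripper's body (76 mm by 85 mm) begins 54 mm behind the grasp point. The pads swing forward as they close: fully open they stand 13 mm farther back than shut.
Start: joints at [53.623, 9.076, 91.501, -0, 79.423, -12.038], TCP at [0.237, 0.524, 0.25] pointing down, gripper open.
Joint ranges: [-166.64, 166.64], [-54.1, 131.32], [10.49, 154.53], [-73.88, 253.88], [9.74, 151.15], [-171.62, 171.62]. Speed limits (degrees/s): [147.25, 147.25, 180, 180, 180, 180].

INTERFACE

Orientations are given as a 3x3 rotation matrix whose columns are the frame's x, y, z axes.
In Python, from station import manip, optics, order gives the robot as it stands.
- The arm moves only by the tool arm_command, never from a script. Its argument "deltas" is a list of rows, each an object with "translation": the shift along the tool's x, y, z in m, a list of three; "roll": the turn about the tool's z in degrees. A call has 1 to 5 rows; each row shifts and turns the commanded pose from where the row before left it, along the tool's axes as they then stand; what a row does not reach is not made up. A row lasts 1/8 s, in which the tool goes at most 62.5 mm and 10.7 degrees, less where a joint would pass 70% of its speed; a pose out of reach is approached as far as the arm can. A call with a gripper value outside its range is refused whole. "claw" is the opening, from 0 (shut) to 1 (fully open), set as the call begins (left out, the last holds). The fingers move at their own pace and stop on an object; "newtons" is the grip in N (left out, the last holds). Time passes only in rows, so rows that do not move let the fingers close. It gives the time, the measured TCP pose, the force and the opening at its end, in the units of the state.
- manip.sense(): the state, without advancing time (a new reading comes with each control period).
- optics.capture(name): name is "scene" or "top"; returns a dict with "img" (384x512x3 uint8, red, green, blue), "z_map" (384x512 float32, m along the optical axis (not along the pixel's ray), 0 where there is no reading), "fovy" (degrees; the focal length in pixels is half the picture's height over the tangent of half this angle, whatever the lens; pixels are square), "cx", "cy" (the principal point, pixels), "xyz" and "rotation" of the camera in the world. Camera axes: x right, y down, z forward; pixel columns grow to the right and rows downward; lengths in m; the calibration is good to about 2 mm. A picture is of the moment at which its call begins.
- order.close_job(): hands the job in, once; it reports no verdict.
The state is a dict: "time_s": time; "qpos": joint angles; "joint_vel": joint speeds; "effort": joint torques, N m; "ee_pos": TCP position; "ee_rot": TCP orientation; "ft_force": force on the tool from outside, world axes, zero at the start; "moment": the same for the moment, N m; "gripper_width": finger opening in m.
Only numpy, scipy, OpenCV 4.12 (cv2) and the standard library are available. Lean on these libraries where they do the work, as an engineer would, in place of code of your own. Each camera call takes 0.05 s, during which the arm holds its last target.

## Working session

There is one attempt and no reset: what is moved stays moved. The work goes in short steps, Python scripts to look and compute and a tool call to move; the robot and the scene stay as the last step left them, time stands still between calls to the robot, and variables do not carry over. Pictures are saved under pics/ and viewed, and the job is handed in when it is done.

Besides the shell and the picture viewer there is one more tool, called after "Call:" by a JSON object that holds its "api" and its "payload", one argument or row to a line. arm_command: Moves the arm, as the interface text tells. Its arguments: {"type":"object","properties":{"deltas":{"type":"array","items":{"type":"object","properties":{"translation":{"type":"array","items":{"type":"number"}},"roll":{"type":"number"}}}},"claw":{"type":"number"},"newtons":{"type":"number"}},"required":["deltas"]}

```bash
ls; mkdir -p pics; python3 - <<'E'
from station import manip, optics, order
import cv2, numpy as np
s=manip.sense(); print({k:np.round(v,4) if not np.isscalar(v) else v for k,v in s.items()}); print(manip.nose_length)
for n in("scene","top"):
    c=optics.capture(n); np.savez(f"pics/{n}0.npz",**c)
    print(n,c["fovy"],c["cx"],c["cy"],np.round(c["xyz"],4),np.round(c["rotation"],4).tolist())
    cv2.imwrite(f"pics/{n}0.png",cv2.resize(c["img"][:,:,::-1],(768,576),interpolation=cv2.INTER_CUBIC))
E
```

```text
pics
{'time_s': 0.0, 'qpos': array([ 5.36223e+01,  9.11350e+00,  9.15744e+01,  8.00000e-04,
        7.94251e+01, -1.20367e+01]), 'joint_vel': array([-0.0161, -0.0567, -0.0786,  0.0603, -0.082 , -0.0068]), 'effort': array([ 1.00000e-03, -3.96018e+01, -3.31424e+01, -3.00000e-04,
        8.80000e-03, -0.00000e+00]), 'ee_pos': array([0.2366, 0.5234, 0.2493]), 'ee_rot': array([[-9.111e-01,  4.122e-01, -1.200e-03],
       [ 4.122e-01,  9.111e-01, -1.600e-03],
       [ 4.000e-04, -1.900e-03, -1.000e+00]]), 'ft_force': array([ 0.3473, -0.0817,  0.0364]), 'moment': array([ 0.0173, -0.0271,  0.0049]), 'gripper_width': 0.08517566976354841}
0.019
scene 51.04516539487553 253.89291617238555 194.9507860440889 [ 1.1996 -0.0522  0.9015] [[0.1036, 0.7829, -0.6135], [0.9946, -0.08, 0.0658], [0.0024, -0.617, -0.787]]
top 44.15968586611559 252.85374165792643 201.35771713863002 [0.481  0.0158 1.5103] [[0.0273, -0.9979, 0.0591], [-0.9995, -0.0263, 0.0184], [-0.0168, -0.0596, -0.9981]]
```

View pics/scene0.png

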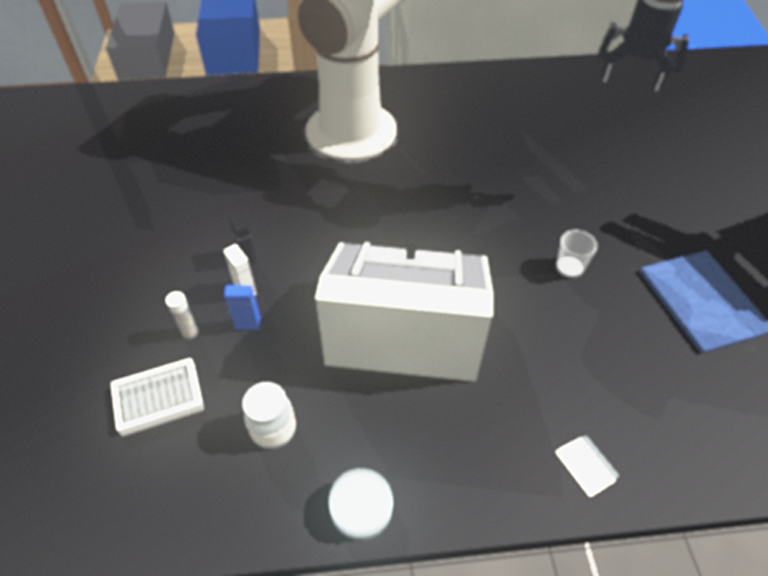

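View pics/top0.png

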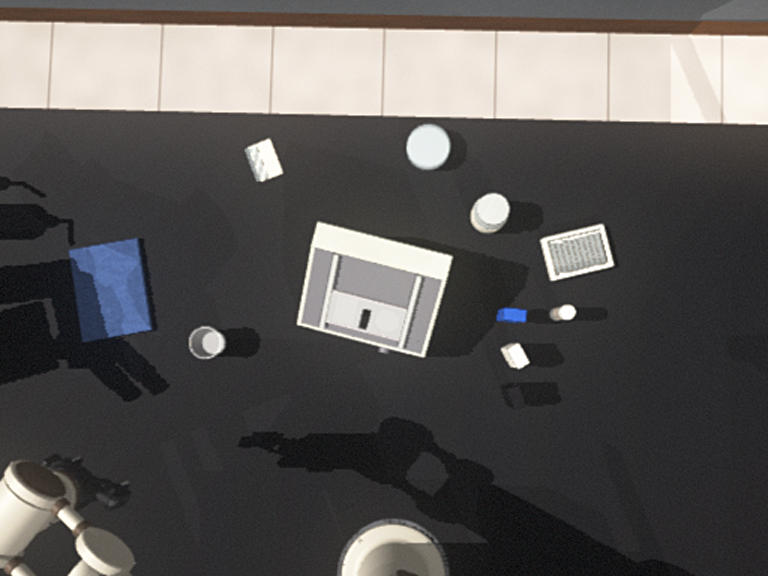

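The top view shows the incubator at about (375,290) and a black grip at (365,318). The white mailer is at (515,355), between a blue look-alike (511,315) and a black one (525,393), and the vial is at (563,313). The jar is at (490,213), the beaker at (207,342) and the tray at (577,252). I'll enlarge the parts area and the plate next.

```bash
cat > h.py <<'E'
import numpy as np, cv2
def load(n): 
    d=np.load(n); return {k:d[k] for k in d.files}
def cap(n,name):
    from station import optics
    c=optics.capture(n); np.savez(f"pics/{name}.npz",**c); return c
def f(c): return 192/np.tan(np.radians(float(c["fovy"])/2))
def ray(c,u,v):
    d=np.stack([(np.asarray(u,float)-c["cx"])/f(c),(np.asarray(v,float)-c["cy"])/f(c),np.ones_like(np.asarray(u,float))],-1)
    return d@np.asarray(c["rotation"]).T
def onz(c,u,v,z):
    d=ray(c,u,v); o=np.asarray(c["xyz"]); t=(z-o[2])/d[...,2]; return o+d*t[...,None]
def cloud(c):
    v,u=np.mgrid[:384,:512]; return np.asarray(c["xyz"])+ray(c,u,v)*c["z_map"][...,None]
def proj(c,P):
    q=(np.asarray(P)-c["xyz"])@np.asarray(c["rotation"]); return np.stack([q[...,0]/q[...,2]*f(c)+c["cx"],q[...,1]/q[...,2]*f(c)+c["cy"]],-1)
def crop(c,name,u0,v0,u1,v1,s):
    cv2.imwrite(f"pics/{name}.png",cv2.resize(c["img"][v0:v1,u0:u1,::-1],None,fx=s,fy=s,interpolation=cv2.INTER_CUBIC))
E
python3 - <<'E'
from h import *
import numpy as np,cv2
t=load("pics/top0.npz"); s=load("pics/scene0.npz")
a=cv2.resize(t["img"][190:275,320:420,::-1],(400,340),interpolation=cv2.INTER_CUBIC)
b=cv2.resize(s["img"][135:235,95:195,::-1],(400,400),interpolation=cv2.INTER_CUBIC)
o=np.zeros((400,800,3),np.uint8);o[:340,:400]=a;o[:,400:]=b
cv2.imwrite("pics/parts.png",o)
a=cv2.resize(t["img"][140:245,190:310,::-1],(480,420),interpolation=cv2.INTER_CUBIC)
cv2.imwrite("pics/platetop.png",a)
crop(s,"platescene",205,155,335,255,6)
P=cloud(t)
print(np.round(P[210,240],3),np.round(P[212,376],3),np.round(P[235,342],3))
E
```

```text
[0.535 0.076 0.167] [ 0.542 -0.324  0.103] [ 0.472 -0.225  0.099]
```

View pics/parts.png

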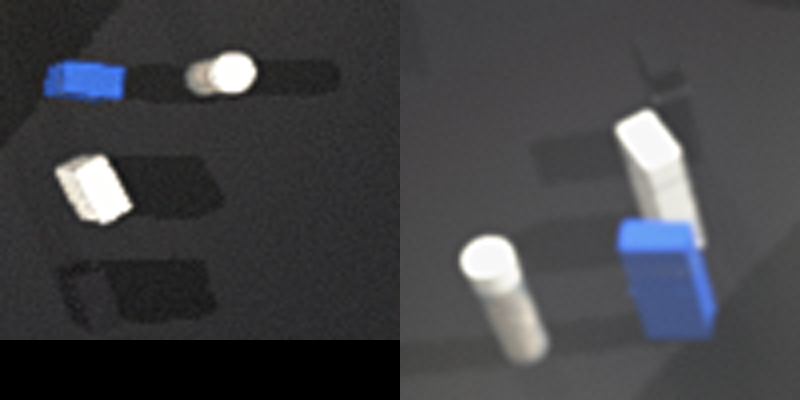

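View pics/platetop.png

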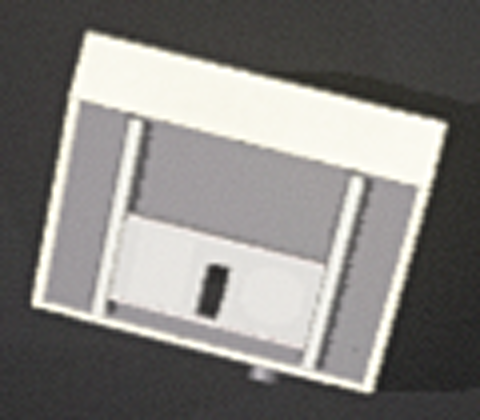

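View pics/platescene.png

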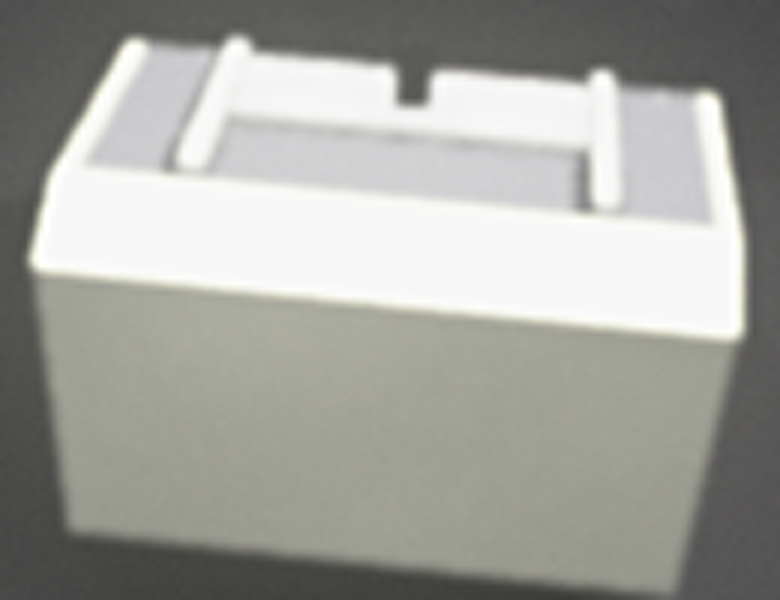

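```bash
python3 - <<'E'
from h import *
t=load("pics/top0.npz"); s=load("pics/scene0.npz")
img=t["img"].astype(int); P=cloud(t)
# white strip mask
m=((img.min(2)>215)).astype(np.uint8)
m[:, :190]=0;m[:,310:]=0;m[:135]=0;m[250:]=0
cnts,_=cv2.findContours(m,cv2.RETR_EXTERNAL,cv2.CHAIN_APPROX_NONE)
c=max(cnts,key=cv2.contourArea); 
hull=cv2.convexHull(c); ap=cv2.approxPolyDP(hull,4,True)[:,0]
print("hull poly",ap.tolist(),cv2.contourArea(c))
# whole incubator hull corners: subpixel by line fit on rear edge
# grey plate pts by depth
g=(abs(img[...,0]-img[...,1])<25)&(img.mean(2)>110)&(img.mean(2)<185)
g[:, :195]=0;g[:,305:]=0;g[:145]=0;g[238:]=0
g=cv2.erode(g.astype(np.uint8),np.ones((3,3)))
n,l,st,ce=cv2.connectedComponentsWithStats(g)
sel=np.zeros_like(g)
for i in range(1,n):
    if st[i,4]>60: 
        q=P[l==i]; print(st[i],ce[i].round(1),q.mean(0).round(4)); sel|=(l==i).astype(np.uint8)
for cam,name in((t,"top"),):
    q=P[(sel>0)&(t["z_map"]>0)]
    for k in range(4):
        mu=np.median(q,0) if k==0 else q.mean(0); U,S,V=np.linalg.svd(q-mu,full_matrices=False); nn=V[2]*np.sign(V[2][2]); r=(q-mu)@nn; q=q[abs(r)<max(2*r.std(),.002)]
    print("plane",mu,nn,"tilt",np.degrees(np.arccos(nn[2])),"yaw",np.degrees(np.arctan2(-nn[1],-nn[0])),r.std(),len(q))
E
```

```text
hull poly [[212, 149], [300, 171], [282, 237], [198, 215]] 6091.0
[203 167  18  50 493] [211.3 191. ] [0.5877 0.1618 0.1505]
[ 225  171   52   34 1069] [250.1 187.5] [0.599  0.0494 0.1739]
[272 185  21  49 413] [281.9 209. ] [ 0.5412 -0.0432  0.1479]
[220 217  45  13  88] [242.2 223.3] [0.498  0.0713 0.1091]
plane [0.58009168 0.0577723  0.15680467] [-0.49211656  0.11248358  0.86323156] tilt 30.3186176243613 yaw -12.874978894393948 0.0019561209756562637 1811
```

```bash
cat > edges.py <<'E'
from h import *
def edgeline(c,p,q,n=60,w=5,trim=.08):
    "sub-pixel edge along segment p-q: half level crossing across normal; returns endpoints refit"
    g=cv2.cvtColor(c["img"],cv2.COLOR_RGB2GRAY).astype(np.float32)
    p,q=np.array(p,float),np.array(q,float); d=(q-p)/np.linalg.norm(q-p); nrm=np.array([-d[1],d[0]])
    k=np.linspace(-w,w,8*w+1); pts=[]
    for a in np.linspace(trim,1-trim,n):
        x=p+(q-p)*a; X=x+k[:,None]*nrm
        v=cv2.remap(g,X[:,:1].astype(np.float32),X[:,1:].astype(np.float32),cv2.INTER_LINEAR)[:,0]
        gr=np.abs(np.gradient(v)); gr[gr<.5*gr.max()]=0
        pts.append(x+nrm*(gr*k).sum()/gr.sum())
    L=cv2.fitLine(np.array(pts,np.float32),cv2.DIST_HUBER,0,.01,.01)[:,0]
    r=(np.array(pts)-L[2:])@np.array([-L[1],L[0]])
    return L,r.std()
def inter(A,B):
    M=np.array([[A[0],-B[0]],[A[1],-B[1]]]); s=np.linalg.solve(M,B[2:]-A[2:]); return A[2:]+s[0]*A[:2]
E
python3 - <<'E'
from edges import *
t=load("pics/top0.npz"); s=load("pics/scene0.npz")
C=[(212,148.5),(301,171),(282.5,237),(198,215.5)]
L=[];
for i in range(4):
    l,r=edgeline(t,C[i],C[(i+1)%4]); L.append(l); print(np.round(l,3),round(r,2))
K=[inter(L[i-1],L[i]) for i in range(4)]
print(np.round(K,2))
A=onz(t,*K[0],.19);B=onz(t,*K[1],.19); print("rear",A,B,np.linalg.norm(A-B),"yaw",np.degrees(np.arctan2(*(A-B)[[1,0]]))-90)
D=onz(t,*K[3],.106);E_=onz(t,*K[2],.106); print("front",D,E_,np.linalg.norm(D-E_),np.degrees(np.arctan2(*(D-E_)[[1,0]]))-90)
rm=(A+B)/2;fm=(D+E_)/2; print("mid axis yaw",np.degrees(np.arctan2(*(rm-fm)[[1,0]])),np.linalg.norm((rm-fm)[:2]))
# scene view: rear top edge (front-facing to scene cam)
c0=(205+35/6,155+268/6);c1=(205+742/6,155+338/6)
l,r=edgeline(s,c0,c1,w=3); 
c2=(205+742/6,155+232/6); c3=(205+50/6,155+180/6)
print("scene rear corners z=.19",onz(s,*np.array(c0),.19),onz(s,*np.array(c1),.19))
P=cloud(t)
# grip block black
img=t["img"].astype(int)
m=(img.max(2)<80).astype(np.uint8); m[:205]=0;m[222:]=0;m[:,:236]=0;m[:,252:]=0
n,lab,st,ce=cv2.connectedComponentsWithStats(m); print(st,ce); print(np.round(np.median(P[m>0],0),4))
E
```

```text
[9.69000e-01 2.48000e-01 2.62177e+02 1.60223e+02] 0.08
[ 2.80000e-01 -9.60000e-01  2.91793e+02  2.04012e+02] 0.27
[  0.968   0.252 237.746 226.527] 0.36
[ 1.86000e-01 -9.83000e-01  2.06593e+02  1.66404e+02] 0.25
[[210.27 146.96]
 [301.63 170.31]
 [281.86 238.03]
 [197.22 215.96]]
rear [0.70953284 0.1643513  0.19      ] [ 0.6498368  -0.09405137  0.19      ] 0.26520851443888144 yaw -13.008228299040425
front [0.51629087 0.20587779 0.106     ] [ 0.45782096 -0.04700014  0.106     ] 0.2595495650539408 -13.019023497245342
mid axis yaw -12.948304266249215 0.19765474534192737
scene rear corners z=.19 [ 0.64846806 -0.08951298  0.19      ] [0.70665481 0.1647098  0.19      ]
[[     0      0    512    384 196556]
 [   240    207      7     12     52]] [[255.50334256 191.49453082]
 [242.86538462 212.17307692]]
[0.5294 0.0679 0.1628]
```

```bash
python3 - <<'E'
from edges import *
t=load("pics/top0.npz"); s=load("pics/scene0.npz")
u=np.array([np.cos(np.radians(-13)),np.sin(np.radians(-13)),0]);v=np.array([-u[1],u[0],0])
P=cloud(s); img=s["img"].astype(int)
# bench check: depth heights
for c,n in((t,"top"),(s,"scene")):
    Q=cloud(c); 
    for (a,b) in (((380,290),(300,300)) if n=="top" else ((250,280),(60,200),(320,280))): print(n,"bench z",np.median(Q[b-4:b+5,a-4:a+5,2]).round(4))
# plate in scene via polygon from crop: left grey (95,160)-(190,...) etc
def poly(pts): 
    m=np.zeros((384,512),np.uint8); cv2.fillPoly(m,[np.round(np.array(pts)/6+np.array([205,155])).astype(np.int32)],1); return m
m=poly([(225,130),(570,160),(570,200),(215,160)])|poly([(150,60),(210,65),(175,140),(115,140)])|poly([(625,105),(690,110),(700,200),(635,190)])
q=P[(m>0)&(s["z_map"]>0)]; 
for k in range(4):
    mu=np.median(q,0) if k==0 else q.mean(0); U,S,V=np.linalg.svd(q-mu,full_matrices=False); nn=V[2]*np.sign(V[2][2]); r=(q-mu)@nn; q=q[abs(r)<max(2*r.std(),.002)]
print("scene plane",mu,nn,np.degrees(np.arccos(nn[2])),np.degrees(np.arctan2(-nn[1],-nn[0])),r.std(),len(q))
N=-np.sin(np.pi/6)*u+np.array([0,0,np.cos(np.pi/6)])
for name,mu in(("scene",mu),("top",np.array([0.58009168,0.0577723,0.15680467]))):
    print(name,"origin u:",mu@u-(mu[2]-.13)/np.tan(np.pi/6))
# top flat z check
print("top strip z top",np.median(cloud(t)[157:160,245:250,2]),"scene",np.median(P[155+235//6,205+380//6-3:205+380//6+3,2]))
# grip block lateral
a=onz(s,205+413.5/6,155+90/6,.155); print("scene block",a,a@v,a@u)
b=onz(t,242.87,212.17,.16);print("top block",b,b@v,b@u)
# plate lower/upper edges in top: crop/4 + (190,140)
for nm,p,z in(("upper L",(78,100),.188),("upper R",(417,186),.188),("rail in L top",(128,120),.19),("rail in R top",(356,178),.19)):
    a=onz(t,190+p[0]/4,140+p[1]/4,z);print(nm,a.round(4),(a@u).round(4),(a@v).round(4))
for nm,p,z in(("upper L",(90,170),.188),("upper R",(712,222),.188)):
    a=onz(s,205+p[0]/6,155+p[1]/6,z);print("scene",nm,a.round(4),(a@u).round(4),(a@v).round(4))
E
```

```text
top bench z -0.0014
top bench z -0.0001
scene bench z 0.0028
scene bench z 0.0023
scene bench z 0.0026
scene plane [0.57860421 0.06481234 0.15931307] [-0.48638988  0.11087373  0.86667866] 29.925057345471778 -12.841289228529515 0.000586442731402323 722
scene origin u: 0.4984232845452734
top origin u: 0.5058009777059885
top strip z top 0.1895512397008987 scene 0.19384247503750057
scene block [0.54451415 0.06772638 0.155     ] 0.18847959242847037 0.5153231636385031
top block [0.52925428 0.06836733 0.16      ] 0.18567138550647097 0.5003102285499493
upper L [0.6586 0.1651 0.188 ] 0.6046 0.309
upper R [ 0.604  -0.0746  0.188 ] 0.6053 0.0632
rail in L top [0.6451 0.1292 0.19  ] 0.5995 0.271
rail in R top [ 0.6083 -0.0317  0.19  ] 0.5999 0.106
scene upper L [ 0.6016 -0.0668  0.188 ] 0.6012 0.0702
scene upper R [0.651  0.1658 0.188 ] 0.597 0.308
```

```bash
python3 - <<'E'
from edges import *
t=load("pics/top0.npz"); s=load("pics/scene0.npz")
u=np.array([np.cos(np.radians(-13)),np.sin(np.radians(-13)),0]);v=np.array([-u[1],u[0],0])
def masks(c,box,lo,mx=999):
    im=c["img"].astype(int);m=(im.min(2)>lo).astype(np.uint8);k=np.zeros_like(m);k[box[1]:box[3],box[0]:box[2]]=1;m*=k
    n,l,st,ce=cv2.connectedComponentsWithStats(m)
    return [(st[i].tolist(),ce[i].round(2).tolist(),l==i) for i in range(1,n) if st[i,4]>12]
P=cloud(t);Q=cloud(s)
for nm,c,box,PP in(("mailer top",t,(330,225,356,248),P),("vial top",t,(362,198,388,216),P),("mailer sc",s,(148,160,172,198),Q),("vial sc",s,(108,190,134,228),Q)):
  for lo in(110,170,215,235):
    for st,ce,m in masks(c,box,lo):
        cn,_=cv2.findContours(m.astype(np.uint8),cv2.RETR_EXTERNAL,cv2.CHAIN_APPROX_NONE)
        r=cv2.minAreaRect(max(cn,key=cv2.contourArea))
        a=onz(c,*ce,.1); print(nm,lo,st,ce,"z med",np.median(PP[m][:,2]).round(3),"at z.1",a[:2].round(4),"rect",np.round(r[0],1),np.round(r[1],1),round(r[2],1))
crop(t,"mtop",325,220,365,250,18)
crop(s,"msc",140,155,180,205,12)
E
```

```text
mailer top 110 [334, 229, 19, 17, 221] [343.01, 236.86] z med 0.096 at z.1 [ 0.4662 -0.2281] rect [343. 237.] [17.9 13.4] 63.4
mailer top 170 [334, 229, 19, 17, 191] [343.2, 237.15] z med 0.097 at z.1 [ 0.4653 -0.2287] rect [343. 237.] [17.  12.5] 63.4
mailer top 215 [335, 230, 17, 15, 141] [344.32, 237.16] z med 0.099 at z.1 [ 0.4654 -0.232 ] rect [343.5 237.5] [15.7 11.2] 63.4
mailer top 235 [339, 230, 13, 15, 115] [345.04, 236.87] z med 0.1 at z.1 [ 0.4663 -0.2341] rect [345.1 236.9] [14.3  8.1] 60.3
vial top 110 [367, 203, 17, 10, 136] [375.4, 208.0] z med 0.096 at z.1 [ 0.5543 -0.3226] rect [375.  207.5] [ 9. 16.] 90.0
vial top 170 [372, 203, 12, 10, 87] [377.48, 207.89] z med 0.099 at z.1 [ 0.5548 -0.3288] rect [377.5 208. ] [ 9.2 10.6] 45.0
vial top 215 [373, 204, 11, 9, 73] [377.81, 207.75] z med 0.1 at z.1 [ 0.5552 -0.3297] rect [377.6 207.8] [8.9 8.9] 26.6
vial top 235 [373, 204, 10, 9, 68] [377.72, 207.85] z med 0.1 at z.1 [ 0.5549 -0.3295] rect [377.7 207.8] [7.8 8.5] 45.0
mailer sc 110 [148, 162, 24, 36, 433] [159.55, 178.31] z med 0.078 at z.1 [ 0.4947 -0.225 ] rect [16
[... 208 characters left out ...]
9] z med 0.1 at z.1 [ 0.483  -0.2266] rect [160.3 176.2] [28.8 10.6] 59.9
mailer sc 235 [150, 163, 15, 14, 128] [156.81, 169.94] z med 0.102 at z.1 [ 0.4644 -0.2334] rect [156.7 170. ] [14.4  9.2] 53.1
vial sc 110 [110, 194, 22, 32, 395] [120.91, 208.42] z med 0.059 at z.1 [ 0.5834 -0.3157] rect [120.4 209.5] [34.3 14.3] 69.4
vial sc 170 [110, 194, 21, 29, 215] [119.92, 204.27] z med 0.09 at z.1 [ 0.5702 -0.3194] rect [123.  206.8] [30.9 12.4] 49.6
vial sc 215 [111, 194, 14, 13, 126] [117.49, 200.16] z med 0.101 at z.1 [ 0.5565 -0.3268] rect [117.9 199.8] [14.2 10.4] 18.4
vial sc 235 [111, 195, 13, 11, 105] [117.28, 199.59] z med 0.102 at z.1 [ 0.5547 -0.3275] rect [117. 200.] [10. 12.] 90.0
```

View pics/mtop.png

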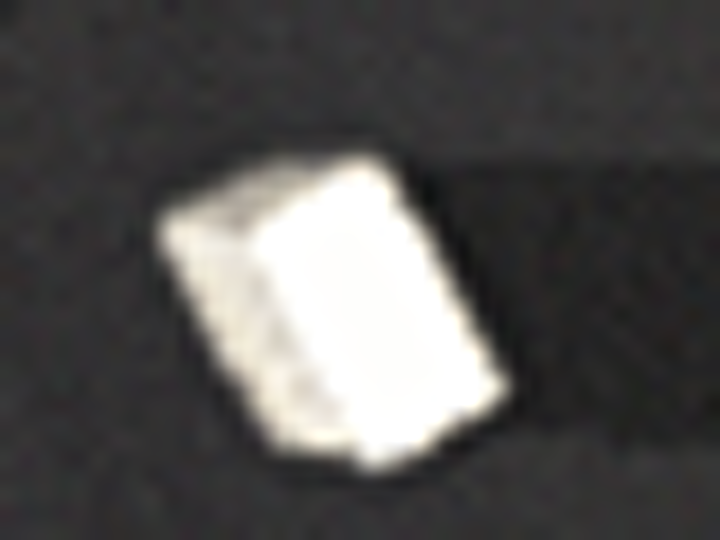

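View pics/msc.png

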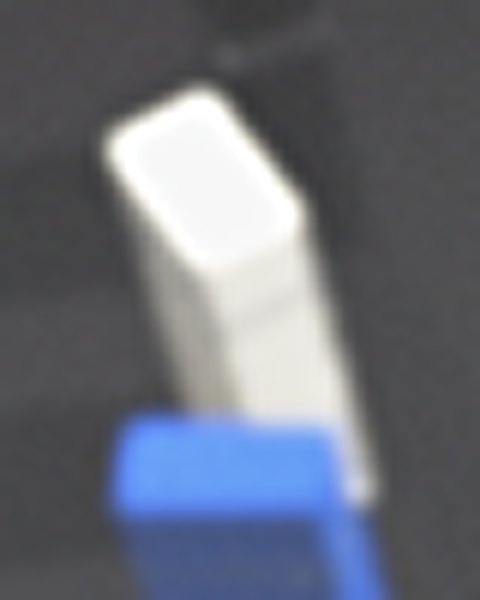

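The enlarged crop confirms the white mailer with its seam at scene (156.8,170) and top (345,237). The blue box at scene (160,205) and the black box at top (344,263) are the look-alikes. The single white-capped vial is at top (377.7,207.8). I'll start with the hatch.

```bash
cat > plan.py <<'E'
import numpy as np
from station import manip
a=np.radians(-13); U=np.array([np.cos(a),np.sin(a),0]); V=np.array([-U[1],U[0],0]); Z=np.array([0,0,1.])
X=U*np.cos(np.pi/6)+Z*.5; N=-.5*U+Z*np.cos(np.pi/6)
O=.503*U+.1875*V+.13*Z
def pl(x,y,z): return O+x*X+y*V+z*N          # plate -> world (m)
def inpl(p): d=np.asarray(p)-O; return np.array([d@X,d@V,d@N])
def st():
    s=manip.sense(); R=np.asarray(s["ee_rot"]); p=np.asarray(s["ee_pos"])
    print("t",round(s["time_s"],3),"tcp",p.round(4),"plate",(inpl(p)*1e3).round(1),"yawY",np.degrees(np.arctan2(R[1,1],R[0,1])).round(2),"tiltz",R[:,2].round(4),"F",np.round(s["ft_force"],2),"w",round(s["gripper_width"],4),"q6",round(s["qpos"][5],1)); return s,p,R
def to(target,yaw=None):
    s,p,R=st()
    if yaw is not None:
        y=np.degrees(np.arctan2(R[1,1],R[0,1])); r=(y-yaw+180)%360-180
        print("roll",round(r,2)); c,q=np.cos(np.radians(r)),np.sin(np.radians(r)); R=R@np.array([[c,-q,0],[q,c,0],[0,0,1]])
    d=np.asarray(target)-p; print("world d",d.round(4),"tool delta after roll",(R.T@d).round(4),"len",np.linalg.norm(d).round(3))
E
python3 - <<'E'
from plan import *
t=pl(.003,0,.032); t[2]=.25; to(t,77)
R=None
E
```

```text
t 0.1 tcp [0.2367 0.5235 0.2494] plate [-278.2  375.8  298.5] yawY 65.66 tiltz [-0.001  -0.0014 -1.    ] F [ 0.39 -0.47  0.07] w 0.0856 q6 -12.0
roll -11.34
world d [ 0.2825 -0.4509  0.0006] tool delta after roll [-3.767e-01 -3.758e-01 -3.000e-04] len 0.532
```

```bash
python3 - <<'E'
from edges import *
t=load("pics/top0.npz"); s=load("pics/scene0.npz")
for c,q,sc,o in((t,[(262,240),(375,155),(510,385),(375,470)],18,(325,220)),(s,[(110,145),(205,88),(298,212),(210,268)],12,(140,155))):
    w=np.array([onz(c,a/sc+o[0]-.5,b/sc+o[1]-.5,.1) for a,b in q]); 
    d=[w[2]-w[1],w[3]-w[0]];e=[w[1]-w[0],w[2]-w[3]]
    print(w.mean(0).round(4),[np.degrees(np.arctan2(-x[1],-x[0])).round(1) for x in d],[np.linalg.norm(x).round(3) for x in d+e],[np.degrees(np.arctan2(x[1],x[0])).round(1) for x in e])
E
```

```text
[ 0.4664 -0.2359  0.1   ] [np.float64(31.4), np.float64(27.2)] [np.float64(0.044), np.float64(0.042), np.float64(0.023), np.float64(0.026)] [np.float64(-51.7), np.float64(-56.4)]
[ 0.462 -0.234  0.1  ] [np.float64(-150.9), np.float64(-148.5)] [np.float64(0.045), np.float64(0.045), np.float64(0.025), np.float64(0.024)] [np.float64(127.0), np.float64(127.9)]
```

Call:
{"api": "arm_command", "payload": {
  "deltas": [
    {"translation": [0,0,0],"roll": -5.65},
    {"translation": [0,0,0],"roll": -5.65},
    {"translation": [-0.042,-0.042,0],"roll": 0},
    {"translation": [-0.042,-0.042,0],"roll": 0},
    {"translation": [-0.042,-0.042,0],"roll": 0}
  ],
  "claw": 0.55,
  "newtons": 25
}}

```text
time_s: 0.72
ee_pos: [0.3317, 0.3711, 0.2499]
ee_rot: [[-0.974, 0.225, -0.0], [0.225, 0.974, -0.0], [0.0, -0.0, -1.0]]
ft_force: [0.8, -0.4, -0.3]
gripper_width: 0.0472
```

Call:
{"api": "arm_command", "payload": {
  "deltas": [
    {"translation": [-0.042,-0.042,0]},
    {"translation": [-0.042,-0.042,0]},
    {"translation": [-0.042,-0.042,0]},
    {"translation": [-0.042,-0.042,0]},
    {"translation": [-0.042,-0.042,0]}
  ]
}}

```text
$.deltas[0]: bad value
```

```bash
python3 - <<'E'
from plan import *
t=pl(.003,0,.032); t[2]=.20; to(t,77)
from h import *
c=cap("top","t1"); crop(c,"t1",190,130,310,250,5)
E
```

```text
t 0.725 tcp [0.3317 0.3711 0.2499] plate [-168.1  248.7  235.5] yawY 77.0 tiltz [-3.e-04 -4.e-04 -1.e+00] F [ 0.78 -0.36 -0.26] w 0.0472 q6 -42.7
roll 0.0
world d [ 0.1875 -0.2985 -0.0499] tool delta after roll [-0.2499 -0.2487  0.0499] len 0.356
```

View pics/t1.png

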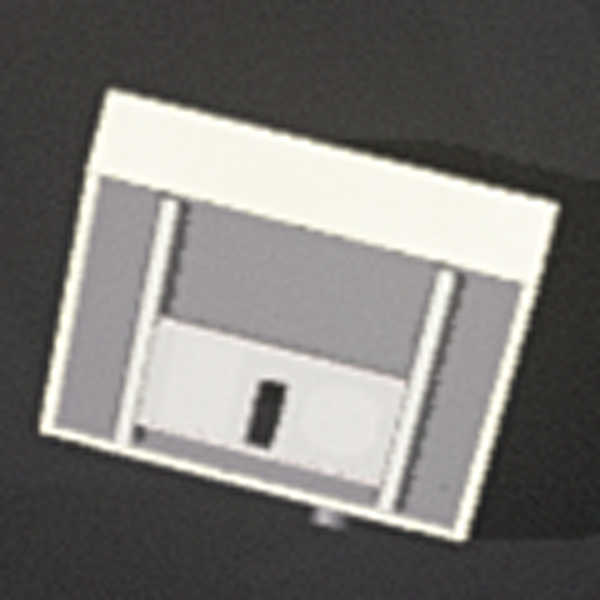

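The grip block is at (267,412) in the crop, with nothing in front of it. Each row needs its roll field, so I'll include it and carry on.

Call:
{"api": "arm_command", "payload": {
  "deltas": [
    {"translation": [-0.042,-0.042,0],"roll": 0},
    {"translation": [-0.042,-0.042,0],"roll": 0},
    {"translation": [-0.042,-0.042,0],"roll": 0},
    {"translation": [-0.042,-0.042,0],"roll": 0},
    {"translation": [-0.042,-0.041,0],"roll": 0}
  ]
}}

```text
time_s: 1.4
ee_pos: [0.4893, 0.12, 0.2501]
ee_rot: [[-0.974, 0.226, -0.0], [0.226, 0.974, 0.0], [0.0, 0.0, -1.0]]
ft_force: [0.4, -0.1, -0.4]
gripper_width: 0.0473
```

Call:
{"api": "arm_command", "payload": {
  "deltas": [
    {"translation": [-0.04,-0.04,0],"roll": 0},
    {"translation": [0,0,0.025],"roll": 0},
    {"translation": [0,0,0.025],"roll": 0}
  ]
}}

```text
time_s: 1.78
ee_pos: [0.5189, 0.0729, 0.1994]
ee_rot: [[-0.974, 0.227, -0.0], [0.227, 0.974, 0.0], [0.0, 0.0, -1.0]]
ft_force: [-0.1, 0.3, -0.5]
gripper_width: 0.0465
```

```bash
python3 - <<'E'
from plan import *
t=pl(.003,0,.034);  to(t,77)
from h import *
c=cap("scene","s2"); crop(c,"s2",205,125,335,225,6)
E
```

```text
t 1.775 tcp [0.5189 0.0729 0.1994] plate [22.8  0.2 67. ] yawY 76.86 tiltz [-2.e-04  1.e-04 -1.e+00] F [-0.14  0.35 -0.53] w 0.0465 q6 -82.1
roll -0.14
world d [-0.0007 -0.0001 -0.0384] tool delta after roll [ 0.0006 -0.0002  0.0384] len 0.038
```

View pics/s2.png

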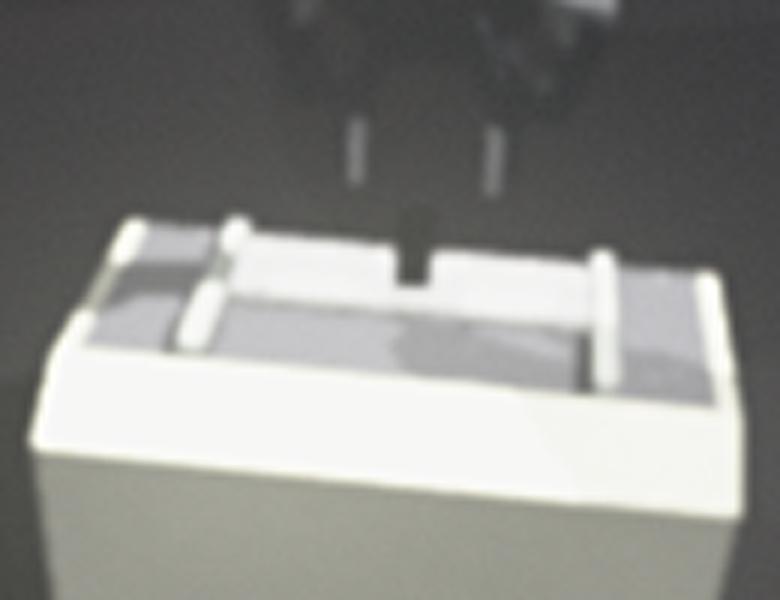

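The fingers at (357,150) and (495,160) straddle the block at (413,245). I'll lower and close on it.

Call:
{"api": "arm_command", "payload": {
  "deltas": [
    {"translation": [0,-0.001,0.02],"roll": 0},
    {"translation": [0,0,0.018],"roll": 0},
    {"translation": [0,0,0],"roll": 0}
  ]
}}

```text
time_s: 2.2
ee_pos: [0.5172, 0.073, 0.1607]
ee_rot: [[-0.974, 0.225, -0.004], [0.225, 0.974, 0.0], [0.004, -0.0, -1.0]]
ft_force: [-0.1, -0.6, -0.0]
gripper_width: 0.0469
```

Call:
{"api": "arm_command", "payload": {
  "deltas": [
    {"translation": [0,0,0],"roll": 0},
    {"translation": [0,0,0],"roll": 0},
    {"translation": [0,0,0],"roll": 0},
    {"translation": [0,0,0],"roll": 0}
  ],
  "claw": 0.0,
  "newtons": 20
}}

```text
time_s: 2.7
ee_pos: [0.5187, 0.0712, 0.1635]
ee_rot: [[-0.974, 0.225, 0.0], [0.225, 0.974, -0.003], [-0.001, -0.003, -1.0]]
ft_force: [-3.7, -6.7, 3.0]
gripper_width: 0.0156
```

```bash
python3 - <<'E'
from plan import *
st()
from h import *
c=cap("scene","s3"); crop(c,"s3",205,125,335,225,6)
E
```

```text
t 2.7 tcp [0.5187 0.0712 0.1635] plate [ 4.9 -1.5 35.8] yawY 76.97 tiltz [ 4.0e-04 -3.4e-03 -1.0e+00] F [-3.67 -6.71  3.05] w 0.0156 q6 -82.2
```

View pics/s3.png

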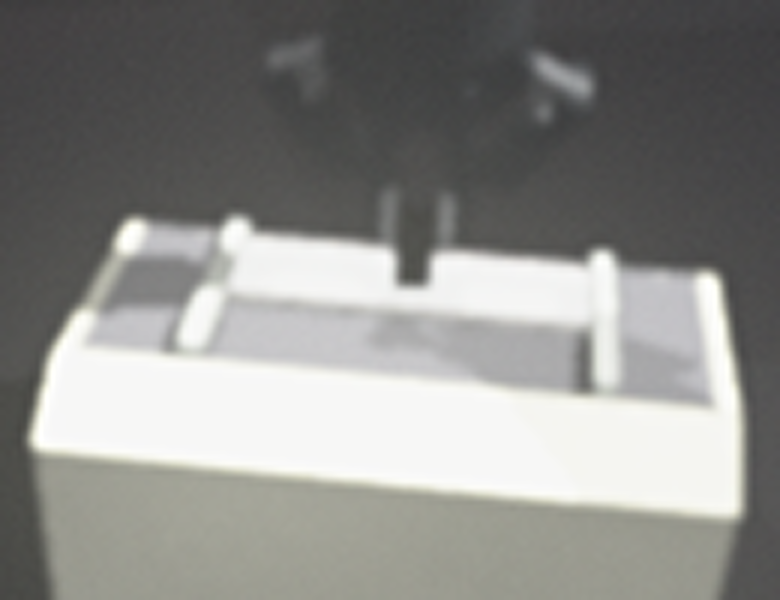

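Gripped at 15.6 mm, which matches the 16 mm block. The side force says the block sits about 1–2 mm towards -y, so I'll re-centre and then slide up.

Call:
{"api": "arm_command", "payload": {
  "deltas": [
    {"translation": [0,-0.0015,0],"roll": 0},
    {"translation": [-0.0087,0,-0.005],"roll": 0},
    {"translation": [-0.0104,0,-0.006],"roll": 0},
    {"translation": [-0.0104,0,-0.006],"roll": 0},
    {"translation": [-0.0104,0,-0.006],"roll": 0}
  ]
}}

```text
time_s: 3.38
ee_pos: [0.5563, 0.0624, 0.1857]
ee_rot: [[-0.974, 0.225, -0.003], [0.225, 0.974, 0.0], [0.003, -0.001, -1.0]]
ft_force: [-6.9, -0.4, 3.0]
gripper_width: 0.0158
```

```bash
python3 - <<'E'
from plan import *
st()
E
```

```text
t 3.375 tcp [0.5563 0.0624 0.1857] plate [49.5 -1.6 35.8] yawY 76.98 tiltz [-3.1e-03  2.0e-04 -1.0e+00] F [-6.9  -0.43  3.03] w 0.0158 q6 -82.9
```

Call:
{"api": "arm_command", "payload": {
  "deltas": [
    {"translation": [-0.0087,0,-0.005],"roll": 0},
    {"translation": [-0.0087,0,-0.005],"roll": 0},
    {"translation": [-0.0043,0,-0.0025],"roll": 0},
    {"translation": [0,0,0],"roll": 0}
  ]
}}

```text
time_s: 3.88
ee_pos: [0.5783, 0.0573, 0.1988]
ee_rot: [[-0.974, 0.225, -0.0], [0.225, 0.974, -0.0], [0.0, -0.0, -1.0]]
ft_force: [-4.9, -0.6, 5.6]
gripper_width: 0.0156
```

```bash
python3 - <<'E'
from plan import *
st()
from h import *
c=cap("top","t4"); crop(c,"t4",190,130,310,250,5)
c=cap("scene","s4"); crop(c,"s4",205,125,335,225,6)
E
```

```text
t 3.875 tcp [0.5783 0.0573 0.1988] plate [75.5 -1.5 35.8] yawY 76.97 tiltz [-1.e-04 -2.e-04 -1.e+00] F [-4.91 -0.59  5.61] w 0.0156 q6 -83.2
```

View pics/s4.png

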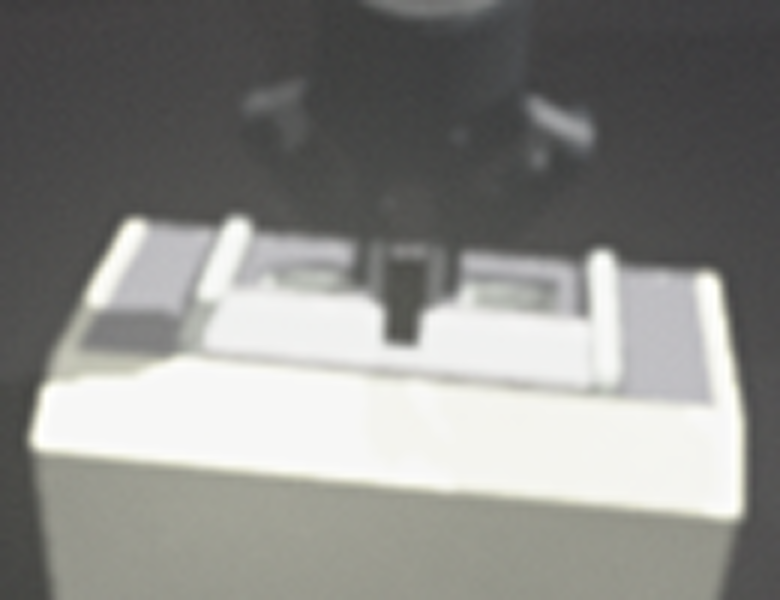

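The ports now show at (310,275) and (515,290). I'll push the last few millimetres to the stop.

Call:
{"api": "arm_command", "payload": {
  "deltas": [
    {"translation": [-0.0026,0,-0.0015],"roll": 0},
    {"translation": [-0.0026,0,-0.0015],"roll": 0},
    {"translation": [0,0,0],"roll": 0}
  ]
}}

```text
time_s: 4.35
ee_pos: [0.579, 0.0572, 0.199]
ee_rot: [[-0.974, 0.225, -0.012], [0.225, 0.974, 0.002], [0.012, -0.001, -1.0]]
ft_force: [-15.9, 0.8, 4.0]
gripper_width: 0.0155
```

```bash
python3 - <<'E'
from plan import *
st()
E
```

```text
t 4.35 tcp [0.579  0.0572 0.199 ] plate [76.3 -1.6 35.6] yawY 77.0 tiltz [-0.0119  0.0015 -0.9999] F [-15.94   0.84   4.02] w 0.0155 q6 -83.3
```

Call:
{"api": "arm_command", "payload": {
  "deltas": [
    {"translation": [0.0043,0,0.0025],"roll": 0}
  ]
}}

```text
time_s: 4.47
ee_pos: [0.5786, 0.0572, 0.1989]
ee_rot: [[-0.974, 0.225, -0.001], [0.225, 0.974, -0.0], [0.0, -0.001, -1.0]]
ft_force: [-1.3, -1.5, 4.9]
gripper_width: 0.0155
```

Call:
{"api": "arm_command", "payload": {
  "deltas": [
    {"translation": [0,0,0],"roll": 0},
    {"translation": [0,0,0],"roll": 0},
    {"translation": [0,0,-0.02],"roll": 0},
    {"translation": [0,0,-0.04],"roll": 0},
    {"translation": [0,0,-0.04],"roll": 0}
  ],
  "claw": 0.55
}}

```text
time_s: 5.1
ee_pos: [0.5791, 0.0572, 0.2991]
ee_rot: [[-0.974, 0.226, -0.0], [0.226, 0.974, 0.0], [0.0, 0.0, -1.0]]
ft_force: [0.3, -0.4, 0.5]
gripper_width: 0.047
```

```bash
python3 - <<'E'
from plan import *
to((.466,-.235,.2),121)
E
```

```text
t 5.1 tcp [0.5791 0.0572 0.2991] plate [126.5  -1.5 122.3] yawY 76.96 tiltz [-1.e-04  3.e-04 -1.e+00] F [ 0.25 -0.45  0.49] w 0.047 q6 -83.2
roll -44.04
world d [-0.1131 -0.2922 -0.0991] tool delta after roll [ 0.2474 -0.1923  0.0991] len 0.329
```

Call:
{"api": "arm_command", "payload": {
  "deltas": [
    {"translation": [0,0,0],"roll": -8.8},
    {"translation": [0,0,0],"roll": -8.8},
    {"translation": [0,0,0],"roll": -8.8},
    {"translation": [0,0,0],"roll": -8.8},
    {"translation": [0,0,0],"roll": -8.8}
  ]
}}

```text
time_s: 5.72
ee_pos: [0.5793, 0.0572, 0.2982]
ee_rot: [[-0.855, -0.519, 0.0], [-0.519, 0.855, 0.0], [-0.0, 0.0, -1.0]]
ft_force: [0.5, -0.1, -0.1]
gripper_width: 0.0471
```

Call:
{"api": "arm_command", "payload": {
  "deltas": [
    {"translation": [0.041,-0.032,0.0],"roll": 0},
    {"translation": [0.041,-0.032,0.0],"roll": 0},
    {"translation": [0.041,-0.032,0.0],"roll": 0},
    {"translation": [0.041,-0.032,0.03],"roll": 0},
    {"translation": [0.041,-0.032,0.03],"roll": 0}
  ]
}}

```text
time_s: 6.35
ee_pos: [0.4853, -0.1872, 0.2382]
ee_rot: [[-0.858, -0.514, 0.002], [-0.514, 0.858, -0.001], [-0.001, -0.002, -1.0]]
ft_force: [-0.2, -0.4, -0.8]
gripper_width: 0.0468
```

Call:
{"api": "arm_command", "payload": {
  "deltas": [
    {"translation": [0.042,-0.032,0.03],"roll": 0},
    {"translation": [0,0,0.03],"roll": 0},
    {"translation": [0,0,0],"roll": 0}
  ]
}}

```text
time_s: 6.72
ee_pos: [0.4645, -0.2339, 0.1759]
ee_rot: [[-0.858, -0.513, -0.004], [-0.513, 0.858, 0.004], [0.002, 0.005, -1.0]]
ft_force: [-0.1, 0.1, -0.1]
gripper_width: 0.0472
```

```bash
python3 - <<'E'
from plan import *
to((.466,-.235,.09),121)
from h import *
c=cap("top","t5"); crop(c,"t5",190,130,310,250,5); crop(c,"t5m",310,190,410,280,8)
c=cap("scene","s5"); crop(c,"s5",100,120,200,220,6)
E
```

```text
t 6.725 tcp [ 0.4645 -0.2339  0.1759] plate [  24.8 -310.9   38.6] yawY 120.89 tiltz [-0.004   0.0037 -1.    ] F [-0.06  0.12 -0.11] w 0.0472 q6 -161.0
roll -0.11
world d [ 0.0015 -0.0011 -0.0859] tool delta after roll [-0.0009 -0.0022  0.0859] len 0.086
```

View pics/t5.png

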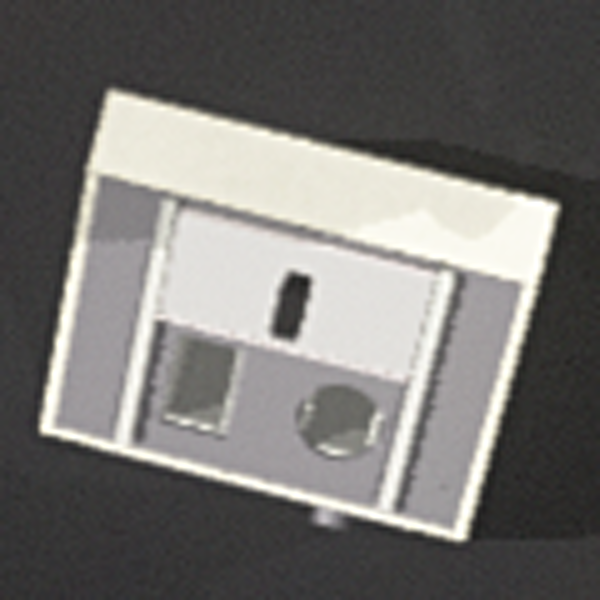

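View pics/s5.png

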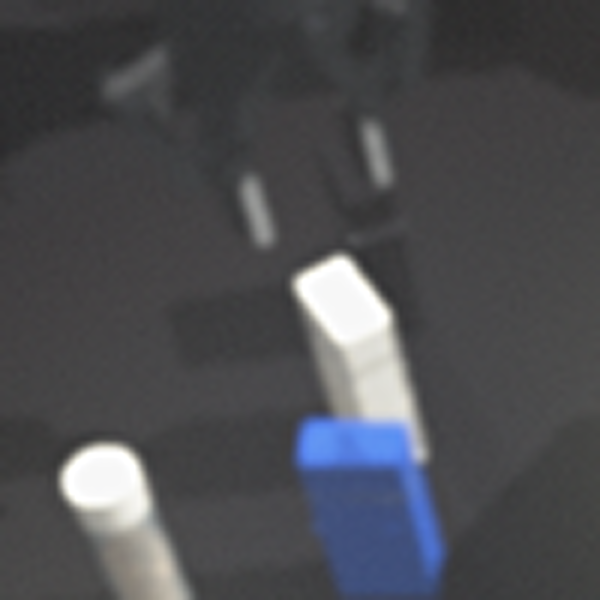

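View pics/t5m.png

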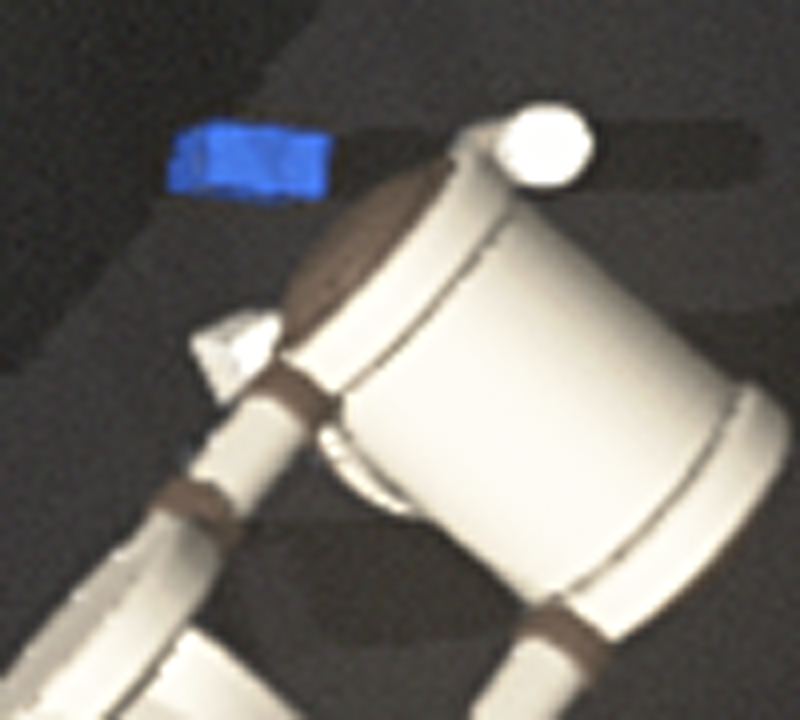

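The scene crop shows the fingers across the mailer's short side at (257,240) and (380,185). The top crop shows both ports clear, the rectangular one at (202,385) and the round one at (340,420). I'll go down onto the mailer.

Call:
{"api": "arm_command", "payload": {
  "deltas": [
    {"translation": [-0.001,-0.002,0.03],"roll": 0},
    {"translation": [0,0,0.03],"roll": 0},
    {"translation": [0,0,0.028],"roll": 0},
    {"translation": [0,0,0],"roll": 0}
  ]
}}

```text
time_s: 7.32
ee_pos: [0.4678, -0.2347, 0.09]
ee_rot: [[-0.857, -0.516, -0.001], [-0.516, 0.857, 0.001], [0.001, 0.002, -1.0]]
ft_force: [0.4, -0.6, 0.3]
gripper_width: 0.0471
```

Call:
{"api": "arm_command", "payload": {
  "deltas": [
    {"translation": [0,0,0],"roll": 0},
    {"translation": [0,0,0],"roll": 0},
    {"translation": [0,0,0],"roll": 0},
    {"translation": [0,0,0],"roll": 0}
  ],
  "claw": 0.0,
  "newtons": 20
}}

```text
time_s: 7.82
ee_pos: [0.4691, -0.2365, 0.0922]
ee_rot: [[-0.858, -0.514, 0.003], [-0.514, 0.858, -0.002], [-0.001, -0.003, -1.0]]
ft_force: [1.3, 2.0, 6.6]
gripper_width: 0.0235
```

```bash
python3 - <<'E'
from plan import *
st()
from h import *
c=cap("scene","s6"); crop(c,"s6",100,120,200,220,6)
t=load("pics/t5.npz"); im=t["img"]
# ports: darker-green-ish regions
g=im.astype(int)
hsv=cv2.cvtColor(im,cv2.COLOR_RGB2HSV)
for (u,v) in((230,207),(258,214),(245,210),(232,213)): print((u,v),im[v,u])
E
```

```text
t 7.825 tcp [ 0.4691 -0.2365  0.0922] plate [ -12.6 -312.4  -36.4] yawY 120.96 tiltz [ 0.0028 -0.0018 -1.    ] F [1.31 1.96 6.57] w 0.0235 q6 -160.9
(230, 207) [103 103  98]
(258, 214) [103 102  98]
(245, 210) [161 158 160]
(232, 213) [132 128 123]
```

View pics/s6.png

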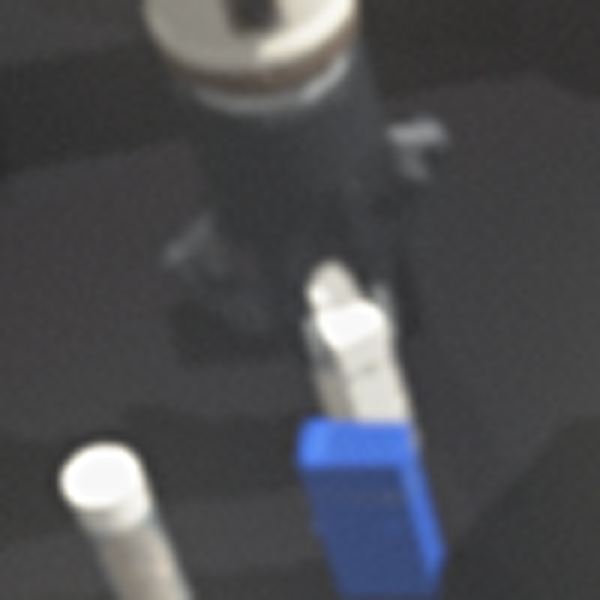

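Mailer gripped at 23.5 mm. The tool can't tilt, so I'll lift the mailer, turn it to the plate's heading, and tip it in the grip about 30° by dragging its foot edge on free bench. I'll also locate the ports now from the top picture.

Call:
{"api": "arm_command", "payload": {
  "deltas": [
    {"translation": [0,0,-0.03],"roll": 0},
    {"translation": [0,0,-0.04],"roll": 0},
    {"translation": [0,0,-0.05],"roll": 0},
    {"translation": [0,0,-0.02],"roll": 8.8},
    {"translation": [0,0,0],"roll": 8.8}
  ]
}}

```text
time_s: 8.5
ee_pos: [0.4689, -0.2367, 0.2333]
ee_rot: [[-0.974, -0.226, 0.004], [-0.226, 0.974, -0.004], [-0.003, -0.004, -1.0]]
ft_force: [0.1, 0.4, -0.0]
gripper_width: 0.0236
```

Call:
{"api": "arm_command", "payload": {
  "deltas": [
    {"translation": [0,0,0],"roll": 8.8},
    {"translation": [0,0,0],"roll": 8.8},
    {"translation": [0,0,0],"roll": 8.8}
  ]
}}

```text
time_s: 8.88
ee_pos: [0.4677, -0.2357, 0.2305]
ee_rot: [[-0.973, 0.231, 0.0], [0.231, 0.973, -0.0], [-0.0, -0.0, -1.0]]
ft_force: [0.7, 0.3, -0.7]
gripper_width: 0.0239
```

```bash
python3 - <<'E'
from plan import *
to((.43,-.10,.15),77)
from h import *
c=cap("scene","s7"); crop(c,"s7",100,80,220,180,6)
# ports
t=load("pics/t5.npz"); im=t["img"]; g=cv2.cvtColor(im,cv2.COLOR_RGB2GRAY).astype(int)
dark=(g<128).astype(np.uint8); k=np.zeros_like(dark); k[195:225,222:268]=1
n,l,s_,ce=cv2.connectedComponentsWithStats(dark*k)
for i in range(1,n):
    if s_[i,4]>20: print(s_[i],ce[i].round(1))
# predicted outline overlay
ov=cv2.resize(im[185:235,210:280,::-1],None,fx=10,fy=10,interpolation=cv2.INTER_CUBIC)
for (du,dv,col) in((0,0,(0,0,255)),(.001,-.0017,(0,255,0))):
    off=du*U+dv*V
    R=[pl(x,y,0)+off for x,y in((-.03,.022),(.03,.022),(.03,.062),(-.03,.062))]
    Cc=[pl(.025*np.cos(a),-.042+.025*np.sin(a),0)+off for a in np.linspace(0,2*np.pi,40)]
    B=[pl(.075+x,y,.035)+off for x,y in((-.015,-.008),(.015,-.008),(.015,.008),(-.015,.008))]
    for q in(R,Cc,B):
        p=(proj(t,np.array(q))-[210,185]+.5)*10
        cv2.polylines(ov,[p.round().astype(np.int32)],True,col,1)
cv2.imwrite("pics/ports.png",ov)
E
```

```text
t 8.875 tcp [ 0.4677 -0.2357  0.2305] plate [  55.2 -312.    84.1] yawY 76.67 tiltz [ 0.e+00 -1.e-04 -1.e+00] F [ 0.68  0.3  -0.69] w 0.0239 q6 -116.6
roll -0.33
world d [-0.0377  0.1357 -0.0805] tool delta after roll [0.0673 0.1238 0.0805] len 0.162
[223 198  14  15 146] [229.9 205. ]
[250 207  15  15 127] [256.8 212.7]
```

View pics/ports.png

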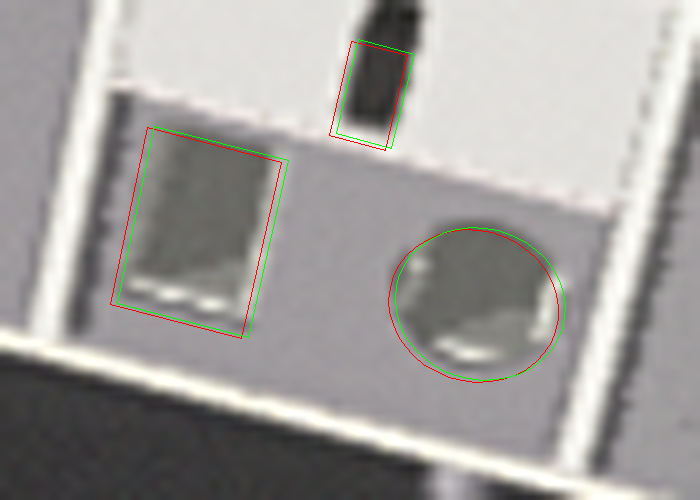

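View pics/s7.png

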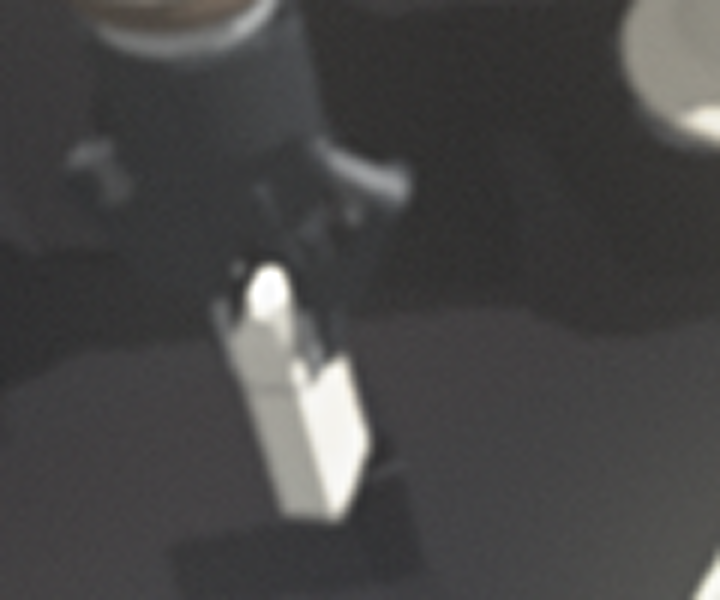

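The overlay puts the ports about 1 px, or 3 mm, further uphill than I assumed. With that and the grip touch in y, the plate origin becomes u=0.505, v=0.186. Next I'll go to the free bench.

Call:
{"api": "arm_command", "payload": {
  "deltas": [
    {"translation": [0.022,0.041,0.0],"roll": -0.3},
    {"translation": [0.022,0.041,0.02],"roll": 0},
    {"translation": [0.022,0.041,0.03],"roll": 0},
    {"translation": [0,0,0.03],"roll": 0},
    {"translation": [0,0,0],"roll": 0}
  ]
}}

```text
time_s: 9.55
ee_pos: [0.4291, -0.0999, 0.1485]
ee_rot: [[-0.976, 0.218, -0.004], [0.218, 0.976, 0.002], [0.005, 0.001, -1.0]]
ft_force: [-0.0, -0.7, -0.2]
gripper_width: 0.0238
```

```bash
sed -i 's/^O=.*/O=.505*U+.1860*V+.13*Z/' plan.py; python3 - <<'E'
from plan import *
to((.43,-.10,.092),77)
E
```

```text
t 9.55 tcp [ 0.4291 -0.0999  0.1485] plate [ -46.5 -186.8   48.2] yawY 77.4 tiltz [-0.0043  0.0022 -1.    ] F [-0.02 -0.69 -0.16] w 0.0238 q6 -106.3
roll 0.4
world d [ 0.0009 -0.0001 -0.0565] tool delta after roll [-0.0011  0.0001  0.0565] len 0.056
```

Call:
{"api": "arm_command", "payload": {
  "deltas": [
    {"translation": [0,0,0.03],"roll": 0.4},
    {"translation": [0,0,0.02],"roll": 0},
    {"translation": [0,0,0.008],"roll": 0},
    {"translation": [0,0,0.002],"roll": 0},
    {"translation": [0,0,0],"roll": 0}
  ]
}}

```text
time_s: 10.18
ee_pos: [0.4321, -0.1019, 0.0921]
ee_rot: [[-0.974, 0.227, 0.002], [0.227, 0.974, -0.001], [-0.002, -0.001, -1.0]]
ft_force: [-0.7, 1.6, 4.5]
gripper_width: 0.0238
```

Foot on the bench with 4.5 N. Now I'll drag towards the robot so the near edge acts as the pivot.

Call:
{"api": "arm_command", "payload": {
  "deltas": [
    {"translation": [0.004,0,0.002],"roll": 0},
    {"translation": [0.006,0,0],"roll": 0},
    {"translation": [0.006,0,0],"roll": 0},
    {"translation": [0.006,0,0],"roll": 0}
  ]
}}

```text
time_s: 10.68
ee_pos: [0.4149, -0.0983, 0.0931]
ee_rot: [[-0.974, 0.228, 0.013], [0.228, 0.974, -0.005], [-0.014, -0.001, -1.0]]
ft_force: [5.5, 2.4, 13.2]
gripper_width: 0.0235
```

```bash
python3 - <<'E'
from plan import *
st()
from h import *
c=cap("scene","s8"); crop(c,"s8",150,70,270,170,6)
E
```

```text
t 10.675 tcp [ 0.4149 -0.0983  0.0931] plate [ -86.6 -188.5    7.3] yawY 76.81 tiltz [ 0.0132 -0.0046 -0.9999] F [ 5.46  2.36 13.19] w 0.0235 q6 -106.7
```

View pics/s8.png

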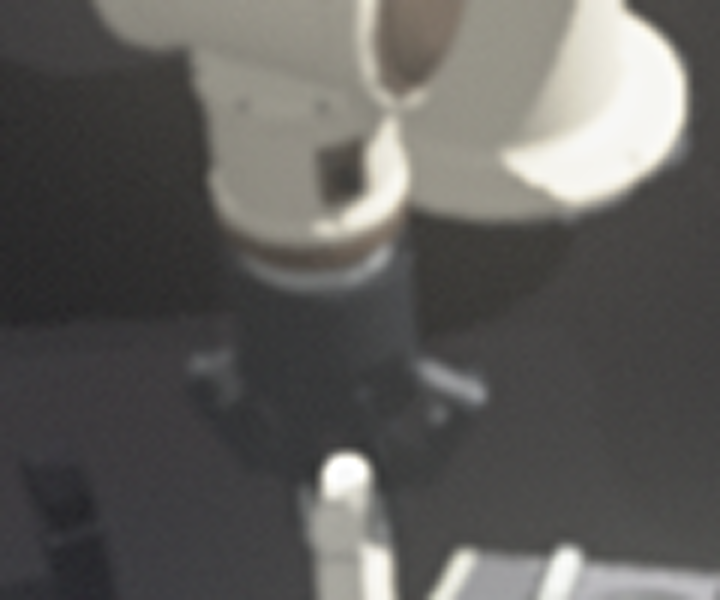

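```bash
python3 - <<'E'
from h import *
c=load("pics/s8.npz"); crop(c,"s8b",180,130,260,210,8)
E
```

```text
(no output)
```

View pics/s8b.png

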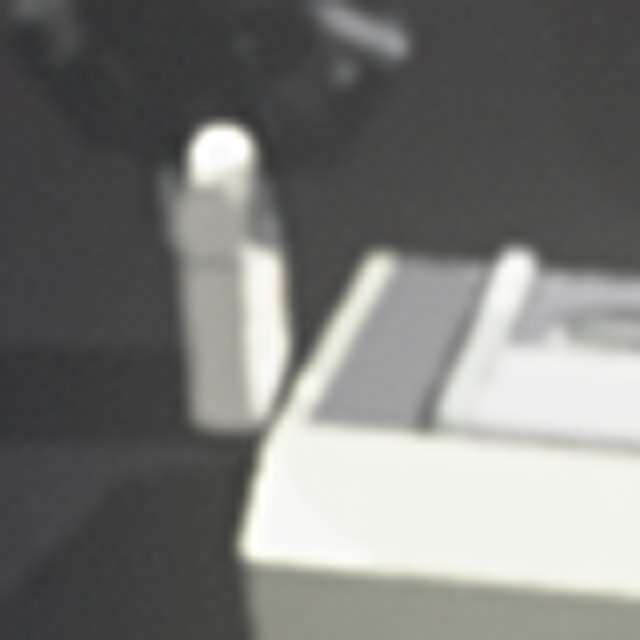

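```bash
cat > tilt.py <<'E'
from h import *
from plan import *
def mailer_proj(c,tcp,th,g=.092,off=0.,L=.1,half=.022):
    "project far face bottom edge and seam for tilt th (top toward robot), grasp g above foot"
    th=np.radians(th); ax=np.cos(th)*Z-np.sin(th)*U; cr=np.cos(th)*U+np.sin(th)*Z
    foot=np.asarray(tcp)-g*ax+off*cr
    return proj(c,np.array([foot+half*cr,foot+half*cr+.076*ax,foot+half*cr+L*ax]))
E
python3 - <<'E'
from tilt import *
c=load("pics/s8.npz")
for th in(0,5,10,15,20): print(th,((mailer_proj(c,(.4149,-.0983,.0931),th)-[180,130]+.5)*8).round(0).tolist())
E
```

```text
0 [[233.0, 420.0], [214.0, 279.0], [208.0, 231.0]]
5 [[229.0, 432.0], [213.0, 277.0], [208.0, 225.0]]
10 [[224.0, 443.0], [212.0, 276.0], [208.0, 220.0]]
15 [[219.0, 453.0], [211.0, 274.0], [208.0, 214.0]]
20 [[214.0, 460.0], [210.0, 271.0], [208.0, 208.0]]
```

Foot-to-seam in the picture is 172 px, which means about 12° of tilt, so the mailer is pivoting in the grip. I'll continue.

Call:
{"api": "arm_command", "payload": {
  "deltas": [
    {"translation": [0.006,0,0],"roll": 0},
    {"translation": [0.006,0,0],"roll": 0},
    {"translation": [0.006,0,0],"roll": 0},
    {"translation": [0.006,0,0],"roll": 0},
    {"translation": [0.003,0,0.001],"roll": 0}
  ]
}}

```text
time_s: 11.35
ee_pos: [0.3858, -0.0917, 0.0901]
ee_rot: [[-0.974, 0.227, 0.007], [0.227, 0.974, -0.004], [-0.007, -0.002, -1.0]]
ft_force: [1.7, -0.7, 10.8]
gripper_width: 0.0236
```

```bash
python3 - <<'E'
from tilt import *
s,p,R=st()
c=cap("scene","s9"); crop(c,"s9",180,120,260,200,8)
for th in(10,20,25,30,35): print(th,((mailer_proj(c,p,th)-[180,120]+.5)*8).round(0).tolist())
E
```

```text
t 11.35 tcp [ 0.3858 -0.0917  0.0901] plate [-113.9 -188.6   19.7] yawY 76.86 tiltz [ 0.0066 -0.0038 -1.    ] F [ 1.72 -0.68 10.76] w 0.0236 q6 -107.8
10 [[240.0, 466.0], [229.0, 299.0], [225.0, 243.0]]
20 [[231.0, 482.0], [227.0, 294.0], [226.0, 232.0]]
25 [[226.0, 488.0], [226.0, 291.0], [226.0, 226.0]]
30 [[221.0, 491.0], [225.0, 287.0], [227.0, 220.0]]
35 [[216.0, 493.0], [225.0, 282.0], [227.0, 214.0]]
```

View pics/s9.png

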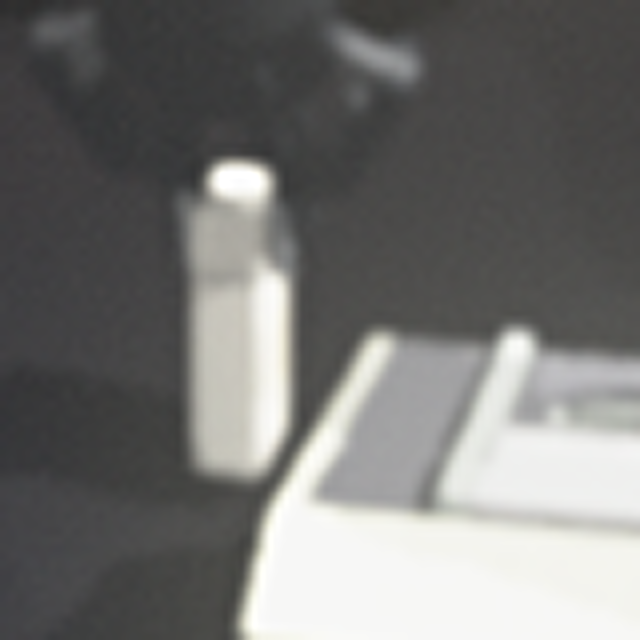

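Call:
{"api": "arm_command", "payload": {
  "deltas": [
    {"translation": [0,0,-0.03],"roll": 0},
    {"translation": [0,0,-0.05],"roll": 0},
    {"translation": [0,0,-0.06],"roll": 0},
    {"translation": [0,0,-0.06],"roll": 0},
    {"translation": [0,0,0],"roll": 0}
  ]
}}

```text
time_s: 12.02
ee_pos: [0.3852, -0.0914, 0.2928]
ee_rot: [[-0.974, 0.227, 0.009], [0.227, 0.974, -0.006], [-0.01, -0.004, -1.0]]
ft_force: [-0.2, -0.3, -1.1]
gripper_width: 0.0238
```

```bash
python3 - <<'E'
from tilt import *
s,p,R=st()
c=cap("scene","s10"); 
q=mailer_proj(c,p,28); print(q)
o=np.round(q[1]).astype(int)-[45,35]; print(o); crop(c,"s10",o[0],o[1],o[0]+80,o[1]+70,9)
for th in(15,20,25,30,35,40): print(th,((mailer_proj(c,p,th)-o+.5)*9).round(0).tolist())
to(pl(.005,.042,.1),77)
E
```

```text
t 12.025 tcp [ 0.3852 -0.0914  0.2928] plate [ -13.1 -188.4  195.6] yawY 76.87 tiltz [ 0.009  -0.0059 -0.9999] F [-0.15 -0.28 -1.06] w 0.0238 q6 -107.8
[[200.19542209 127.64463973]
 [200.3664634   96.54320654]
 [200.42278537  86.30185516]]
[155  62]
15 [[429.0, 586.0], [416.0, 330.0], [412.0, 244.0]]
20 [[422.0, 591.0], [415.0, 325.0], [412.0, 236.0]]
25 [[415.0, 595.0], [414.0, 319.0], [413.0, 228.0]]
30 [[409.0, 595.0], [412.0, 313.0], [414.0, 220.0]]
35 [[402.0, 593.0], [411.0, 306.0], [414.0, 212.0]]
40 [[396.0, 588.0], [410.0, 298.0], [415.0, 205.0]]
t 12.075 tcp [ 0.3839 -0.0906  0.2895] plate [ -16.  -188.   193.4] yawY 76.86 tiltz [ 0.004  -0.0027 -1.    ] F [ 0.    0.02 -1.19] w 0.0236 q6 -107.8
roll -0.14
world d [ 0.115   0.2095 -0.0704] tool delta after roll [-0.0646  0.2301  0.0703] len 0.249
```

View pics/s10.png

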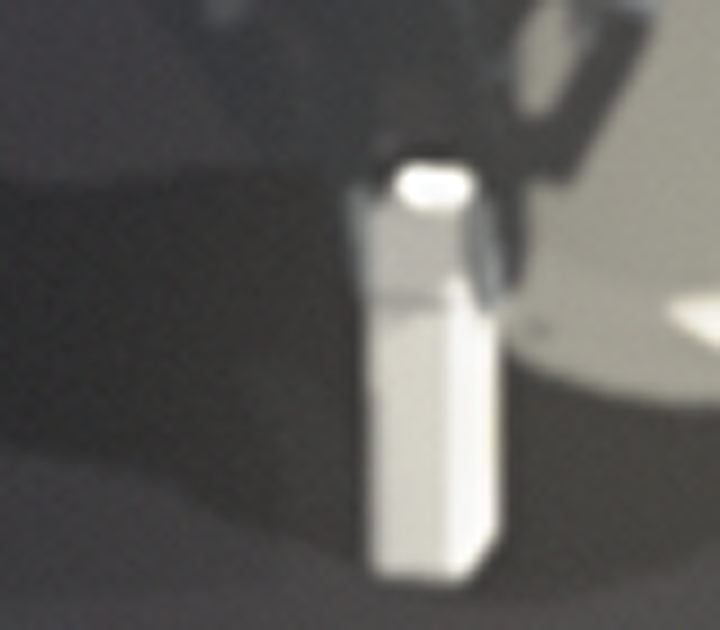

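```bash
python3 - <<'E'
from tilt import *
c=load("pics/s10.npz"); P=cloud(c)
o=np.array([155,62])
def patch(a,b,e,f): return P[o[1]+b//9:o[1]+f//9, o[0]+a//9:o[0]+e//9].reshape(-1,3)
q=patch(385,320,440,560)
for k in range(3):
    mu=q.mean(0); Vv=np.linalg.svd(q-mu)[2]; n=Vv[2]*np.sign(Vv[2]@U); r=(q-mu)@n; q=q[abs(r)<.003]
print(len(q),r.std(),"n",n.round(3),"tilt",np.degrees(np.arcsin(n[2])),"yaw",np.degrees(np.arctan2(n[1],n[0])))
tcp=np.array([.3852,-.0914,.2928]); 
th=np.arcsin(n[2]); ax=np.cos(th)*Z-np.sin(th)*U; cr=np.cos(th)*U+np.sin(th)*Z
print("dist face from TCP along cross (22 expected)",(mu-tcp)@cr, "z offset scene ~+.0025")
for v,lab in((578,"bottom"),(302,"seam"),(207,"top")):
    d=ray(c,o[0]+410/9-.5,o[1]+v/9-.5); tt=((mu-c["xyz"])@n)/(d@n); X_=c["xyz"]+d*tt; print(lab,X_.round(4),"along axis from tcp",((X_-tcp)@ax).round(4))
E
```

```text
57 0.0011752836756534198 n [-0.02  -0.994  0.103] tilt 5.92697105922298 yaw -91.17972161948273
dist face from TCP along cross (22 expected) 0.0778630544759842 z offset scene ~+.0025
bottom [ 1.1941 -0.0526  0.8966] along axis from tcp 0.52
seam [ 1.1936 -0.0525  0.8969] along axis from tcp 0.5204
top [ 1.1934 -0.0525  0.897 ] along axis from tcp 0.5205
```

```bash
cat >> tilt.py <<'E'
def face(c,o,sc,a,b,e,f,tcp):
    P=cloud(c); q=P[o[1]+int(b/sc):o[1]+int(f/sc), o[0]+int(a/sc):o[0]+int(e/sc)].reshape(-1,3)
    x=q@U;z=q[:,2]; k=np.ones(len(x),bool)
    for _ in range(4):
        m=np.polyfit(z[k],x[k],1); r=x-np.polyval(m,z); k=abs(r)<max(2*r[k].std(),.001)
    th=-np.arctan(m[0]); n=np.cos(th)*U+np.sin(th)*Z; ax=np.cos(th)*Z-np.sin(th)*U; mu=q[k].mean(0)
    print("tilt",np.degrees(th).round(1),"n",k.sum(),len(x),"std",r[k].std().round(4),"face-tcp along cross",((mu-tcp)@n).round(4),"lateral",((mu-tcp)@V).round(4),"mu",mu.round(4))
    return th,n,ax,mu
def along(c,o,sc,uv,th,n,ax,mu,tcp):
    d=ray(c,o[0]+uv[0]/sc-.5,o[1]+uv[1]/sc-.5); X_=c["xyz"]+d*(((mu-c["xyz"])@n)/(d@n)); return X_.round(4),((X_-tcp)@ax).round(4)
E
python3 - <<'E'
from tilt import *
c=load("pics/s10.npz"); o=np.array([155,62]); tcp=np.array([.3852,-.0914,.2928])
for (b,f) in((320,560),(330,480),(400,565)):
    r=face(c,o,9,380,b,440,f,tcp)
r=face(c,o,9,380,320,440,560,tcp)
for v in(578,302,207): print(along(c,o,9,(410,v),*r,tcp))
E
```

```text
tilt -47.6 n 162 162 std 0.0273 face-tcp along cross 0.053 lateral 0.0014 mu [ 0.4375 -0.102   0.2697]
tilt -48.5 n 102 102 std 0.0177 face-tcp along cross 0.043 lateral -0.0006 mu [ 0.4267 -0.1015  0.2731]
tilt -47.2 n 108 108 std 0.0182 face-tcp along cross 0.0631 lateral -0.0008 mu [ 0.4346 -0.1036  0.2539]
tilt -47.6 n 162 162 std 0.0273 face-tcp along cross 0.053 lateral 0.0014 mu [ 0.4375 -0.102   0.2697]
(array([3.0405, 0.0774, 2.5466]), np.float64(3.4023))
(array([ 0.864 , -0.0716,  0.6426]), np.float64(0.5771))
(array([ 0.9543, -0.0654,  0.7216]), np.float64(0.6943))
```

```bash
python3 - <<'E'
from tilt import *
c=load("pics/s10.npz"); P=cloud(c)
for v in range(84,130,5): print(v,[f"{(P[v,u]@U):.3f}/{P[v,u,2]:.3f}" for u in (194,197,200,203,206,209)])
E
```

```text
84 ['0.406/0.311', '0.408/0.313', '0.402/0.309', '0.403/0.311', '0.405/0.313', '0.404/0.313']
89 ['0.406/0.297', '0.415/0.305', '0.414/0.305', '0.415/0.306', '0.408/0.301', '0.407/0.301']
94 ['0.064/0.008', '0.422/0.295', '0.421/0.295', '0.419/0.294', '0.413/0.290', '0.405/0.284']
99 ['0.083/0.001', '0.426/0.283', '0.424/0.282', '0.424/0.284', '0.416/0.278', '0.076/0.001']
104 ['0.112/0.003', '0.428/0.270', '0.427/0.269', '0.428/0.271', '0.422/0.267', '0.107/0.005']
109 ['0.137/0.003', '0.434/0.260', '0.436/0.262', '0.435/0.262', '0.430/0.259', '0.133/0.005']
114 ['0.166/0.006', '0.439/0.248', '0.439/0.249', '0.439/0.250', '0.431/0.243', '0.152/-0.001']
119 ['0.188/0.004', '0.443/0.235', '0.444/0.237', '0.444/0.238', '0.435/0.231', '0.183/0.005']
124 ['0.210/0.002', '0.450/0.225', '0.450/0.226', '0.449/0.226', '0.206/0.003', '0.208/0.006']
129 ['0.236/0.005', '0.232/0.002', '0.234/0.004', '0.234/0.006', '0.230/0.004', '0.229/0.003']
```

The scene depth rows give a face slope of about 22° tilt, with a grasp-to-foot distance of 91 mm. At 7–8° short of the bay the mailer still goes in with at least 5 mm each side if it moves along its own axis. I'll go above the rectangular port.

```bash
python3 - <<'E'
from plan import *
to(pl(.020,.042,.140),77)
E
```

```text
t 12.075 tcp [ 0.3839 -0.0906  0.2895] plate [ -16.  -188.   193.4] yawY 76.86 tiltz [ 0.004  -0.0027 -1.    ] F [ 0.    0.02 -1.19] w 0.0236 q6 -107.8
roll -0.14
world d [ 0.1081  0.2111 -0.0283] tool delta after roll [-0.0578  0.23    0.0281] len 0.239
```

Call:
{"api": "arm_command", "payload": {
  "deltas": [
    {"translation": [0,0.046,0],"roll": -0.1},
    {"translation": [0,0.046,0],"roll": 0},
    {"translation": [-0.018,0.046,0],"roll": 0},
    {"translation": [-0.02,0.046,0],"roll": 0},
    {"translation": [-0.02,0.046,0],"roll": 0}
  ]
}}

```text
time_s: 12.7
ee_pos: [0.4911, 0.1224, 0.2848]
ee_rot: [[-0.974, 0.225, -0.004], [0.225, 0.974, -0.0], [0.004, -0.001, -1.0]]
ft_force: [1.0, 0.7, -0.2]
gripper_width: 0.0236
```

Call:
{"api": "arm_command", "payload": {
  "deltas": [
    {"translation": [0,0,0.015],"roll": 0},
    {"translation": [0,0,0.013],"roll": 0},
    {"translation": [0,0,0],"roll": 0}
  ]
}}

```text
time_s: 13.08
ee_pos: [0.4898, 0.1201, 0.2568]
ee_rot: [[-0.974, 0.227, -0.005], [0.227, 0.974, -0.0], [0.005, -0.001, -1.0]]
ft_force: [-0.1, -1.7, -0.1]
gripper_width: 0.0236
```

```bash
python3 - <<'E'
from tilt import *
s,p,R=st()
c=cap("scene","s11"); crop(c,"s11",225,80,325,180,6)
P=cloud(c)
im=c["img"]
c2=cap("top","t11"); crop(c2,"t11",190,130,310,240,6)
to(pl(.0145,.042,.098),77)
q=mailer_proj(c,p,22.5,g=.091); print(q)
E
```

```text
t 13.075 tcp [0.4898 0.1201 0.2568] plate [ 16.   41.2 137.2] yawY 76.89 tiltz [-4.9e-03 -3.0e-04 -1.0e+00] F [-0.15 -1.73 -0.05] w 0.0236 q6 -76.9
t 13.175 tcp [0.4912 0.1201 0.2591] plate [ 18.3  41.5 138.6] yawY 76.88 tiltz [-5.e-04 -1.e-04 -1.e+00] F [ 0.68  0.47 -0.28] w 0.0237 q6 -76.9
roll -0.12
world d [ 0.0167 -0.0034 -0.037 ] tool delta after roll [-0.017   0.0005  0.037 ] len 0.041
[[290.5528211  161.29612465]
 [293.60517893 131.78214115]
 [294.62011206 121.96850803]]
```

View pics/s11.png

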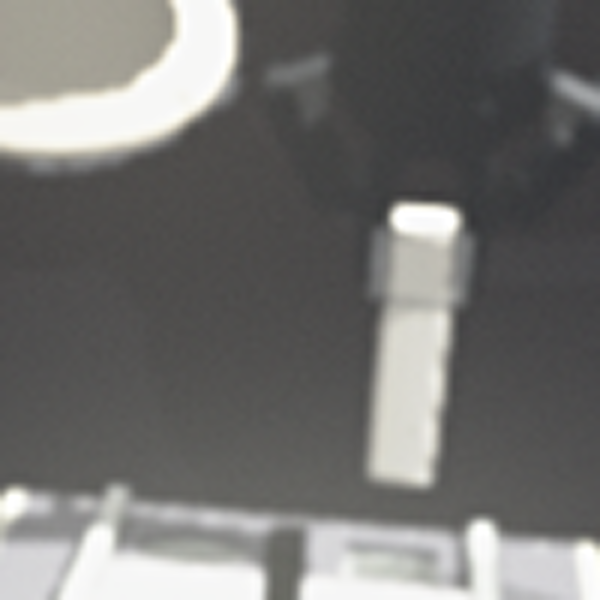

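View pics/t11.png

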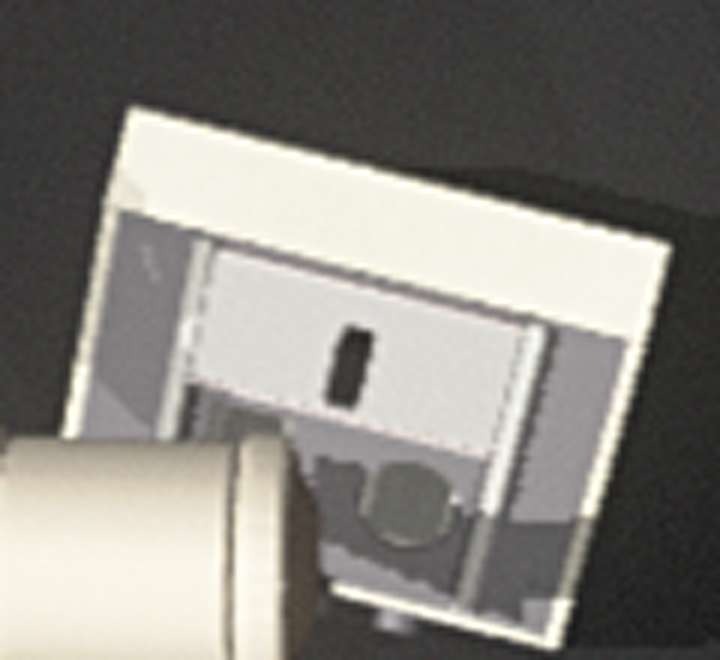

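```bash
python3 - <<'E'
from tilt import *
c=load("pics/s11.npz"); P=cloud(c); tcp=np.array([.4905,.1201,.258])
pts=[]
for v in range(132,159,2):
    for u in(289,290,291,292,293,294): pts.append(P[v,u])
q=np.array(pts); k=(q[:,2]>.15); q=q[k]; m=np.polyfit(q[:,2],q@U,1); r=q@U-np.polyval(m,q[:,2]); g=abs(r)<2*r.std(); m=np.polyfit(q[g,2],(q@U)[g],1)
th=-np.arctan(m[0]); n=np.cos(th)*U+np.sin(th)*Z; print("tilt",np.degrees(th),g.sum(),r[g].std(),"face offset",((q[g]-tcp)@n).mean())
print("port centre proj",((proj(c,pl(0,.042,0))-[225,80]+.5)*6).round(0), "corners",[((proj(c,pl(x,y,0))-[225,80]+.5)*6).round(0).tolist() for x,y in((.03,.022),(.03,.062),(-.03,.022),(-.03,.062))])
for t_ in(22,25,28): print(((mailer_proj(c,tcp,t_,g=.091)-[225,80]+.5)*6).round(0).tolist())
E
```

```text
tilt 23.12013536239071 80 0.001655179679400144 face offset 0.020914644549037704
port centre proj [389. 573.] corners [[339.0, 592.0], [436.0, 601.0], [345.0, 546.0], [437.0, 555.0]]
[[397.0, 490.0], [415.0, 313.0], [421.0, 254.0]]
[[397.0, 492.0], [415.0, 311.0], [422.0, 251.0]]
[[397.0, 493.0], [416.0, 309.0], [422.0, 248.0]]
```

Tilt is 23°, lateral alignment agrees, and the axis meets the port 1–2 mm above its centre. I'll move down along the mailer's own axis.

Call:
{"api": "arm_command", "payload": {
  "deltas": [
    {"translation": [-0.0078,0.0003,0.0184],"roll": -0.1},
    {"translation": [-0.0078,0,0.0184],"roll": 0},
    {"translation": [0,0,0],"roll": 0}
  ]
}}

```text
time_s: 13.55
ee_pos: [0.5059, 0.1174, 0.2197]
ee_rot: [[-0.974, 0.224, -0.005], [0.224, 0.974, -0.0], [0.005, -0.001, -1.0]]
ft_force: [-0.3, -0.5, -0.1]
gripper_width: 0.0236
```

```bash
python3 - <<'E'
from tilt import *
s,p,R=st()
c=cap("scene","s12"); crop(c,"s12",240,100,320,190,7)
print("foot plate coords", (inpl(p)-.091*np.array([np.sin(np.radians(7)),0,np.cos(np.radians(7))]))*1e3)
E
```

```text
t 13.55 tcp [0.5059 0.1174 0.2197] plate [11.5 42.2 97. ] yawY 77.03 tiltz [-0.005 -0.    -1.   ] F [-0.26 -0.51 -0.06] w 0.0236 q6 -77.3
foot plate coords [ 0.44228448 42.16653384  6.63823337]
```

View pics/s12.png

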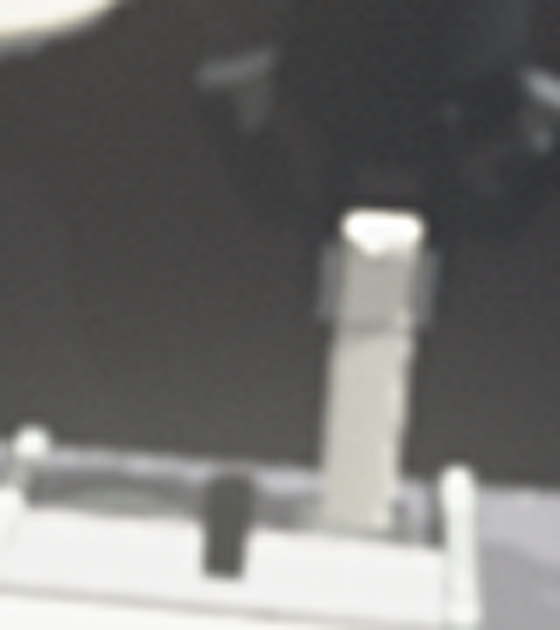

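The foot at (358,525) sits centred in the dark port, which spans 300–410. I'll insert in small steps while watching the force.

Call:
{"api": "arm_command", "payload": {
  "deltas": [
    {"translation": [-0.0043,0,0.0092],"roll": 0},
    {"translation": [-0.0043,0,0.0092],"roll": 0},
    {"translation": [-0.0039,0,0.0092],"roll": 0}
  ]
}}

```text
time_s: 13.98
ee_pos: [0.5193, 0.1149, 0.1943]
ee_rot: [[-0.975, 0.224, -0.0], [0.224, 0.975, -0.0], [-0.0, -0.0, -1.0]]
ft_force: [-0.2, -0.1, -1.5]
gripper_width: 0.0237
```

```bash
python3 - <<'E'
from tilt import *
s,p,R=st()
print("foot plate coords", (inpl(p)-.091*np.array([np.sin(np.radians(7)),0,np.cos(np.radians(7))]))*1e3)
E
```

```text
t 13.975 tcp [0.5193 0.1149 0.1943] plate [10.6 42.8 68.1] yawY 77.07 tiltz [-0. -0. -1.] F [-0.21 -0.14 -1.52] w 0.0237 q6 -77.6
foot plate coords [ -0.47526552  42.77897514 -22.24573931]
```

Call:
{"api": "arm_command", "payload": {
  "deltas": [
    {"translation": [-0.0039,-0.0005,0.0092],"roll": 0},
    {"translation": [-0.0039,0,0.0092],"roll": 0},
    {"translation": [-0.0031,0,0.0074],"roll": 0},
    {"translation": [0,0,0],"roll": 0}
  ]
}}

```text
time_s: 14.48
ee_pos: [0.5293, 0.1119, 0.1683]
ee_rot: [[-0.975, 0.224, -0.001], [0.224, 0.975, 0.0], [0.001, -0.0, -1.0]]
ft_force: [0.4, 0.1, -0.7]
gripper_width: 0.0235
```

```bash
python3 - <<'E'
from tilt import *
s,p,R=st()
print("foot plate coords", (inpl(p)-.091*np.array([np.sin(np.radians(7)),0,np.cos(np.radians(7))]))*1e3)
c=cap("scene","s13"); crop(c,"s13",240,110,320,200,7)
c=cap("top","t13"); crop(c,"t13",190,130,310,240,6)
E
```

```text
t 14.475 tcp [0.5293 0.1119 0.1683] plate [ 6.6 42.1 40.4] yawY 77.05 tiltz [-0.0014  0.     -1.    ] F [ 0.39  0.13 -0.72] w 0.0235 q6 -77.9
foot plate coords [ -4.46725634  42.13852856 -49.92081754]
```

View pics/s13.png

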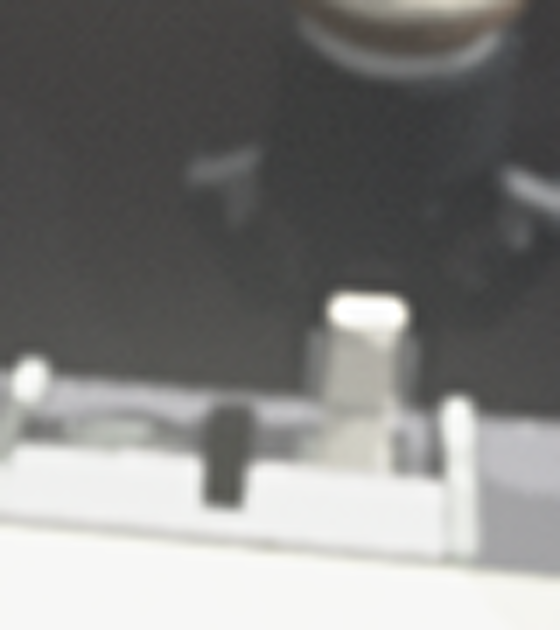

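Half the mailer is inside with no contact. 10 mm more along the bay axis, then release.

Call:
{"api": "arm_command", "payload": {
  "deltas": [
    {"translation": [-0.0025,0,0.0044],"roll": 0},
    {"translation": [-0.0025,0,0.0044],"roll": 0},
    {"translation": [0,0,0],"roll": 0}
  ]
}}

```text
time_s: 14.95
ee_pos: [0.5343, 0.1108, 0.1598]
ee_rot: [[-0.975, 0.224, -0.001], [0.224, 0.975, -0.0], [0.001, -0.0, -1.0]]
ft_force: [0.0, 0.4, -0.2]
gripper_width: 0.024
```

```bash
python3 - <<'E'
from tilt import *
s,p,R=st()
E
```

```text
t 14.95 tcp [0.5343 0.1108 0.1598] plate [ 6.8 42.2 30.5] yawY 77.05 tiltz [-9.e-04 -0.e+00 -1.e+00] F [ 0.03  0.38 -0.24] w 0.024 q6 -78.0
```

Call:
{"api": "arm_command", "payload": {
  "deltas": [
    {"translation": [0,0,0],"roll": 0},
    {"translation": [0,0,0],"roll": 0},
    {"translation": [0,0,0],"roll": 0},
    {"translation": [0,0,-0.01],"roll": 0},
    {"translation": [0,0,-0.03],"roll": 0}
  ],
  "claw": 0.5
}}

```text
time_s: 15.58
ee_pos: [0.5333, 0.1109, 0.1997]
ee_rot: [[-0.975, 0.224, -0.004], [0.224, 0.975, 0.0], [0.003, -0.001, -1.0]]
ft_force: [0.2, 0.2, -0.1]
gripper_width: 0.0425
```

```bash
python3 - <<'E'
from tilt import *
s,p,R=st()
c=cap("scene","s14"); crop(c,"s14",240,110,320,200,7)
E
```

```text
t 15.575 tcp [0.5333 0.1109 0.1997] plate [25.9 42.  65.5] yawY 77.06 tiltz [-3.5e-03  1.0e-04 -1.0e+00] F [ 0.2   0.17 -0.11] w 0.0425 q6 -78.0
```

View pics/s14.png

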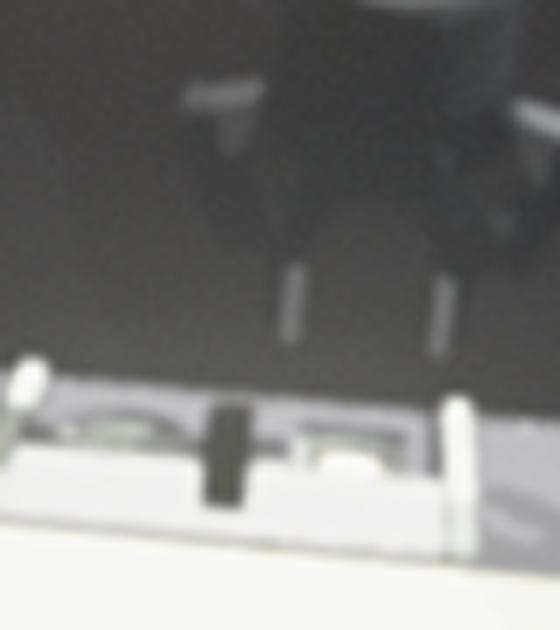

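The mailer dropped in; its white top shows inside the port at (350,460). Next the vial, at about (0.555,-0.328).

```bash
python3 - <<'E'
from plan import *
to((.555,-.328,.28),77)
E
```

```text
t 15.625 tcp [0.5364 0.1109 0.2056] plate [31.5 42.8 69.1] yawY 77.07 tiltz [ 6.1e-03 -1.0e-04 -1.0e+00] F [2.   0.44 3.69] w 0.0427 q6 -78.0
roll 0.07
world d [ 0.0186 -0.4389  0.0744] tool delta after roll [-0.1173 -0.4234 -0.0743] len 0.446
```

Call:
{"api": "arm_command", "payload": {
  "deltas": [
    {"translation": [0,0,-0.035],"roll": 0},
    {"translation": [0,0,-0.04],"roll": 0},
    {"translation": [-0.01,-0.05,0],"roll": 0},
    {"translation": [-0.015,-0.05,0],"roll": 0},
    {"translation": [-0.015,-0.05,0],"roll": 0}
  ],
  "claw": 0.6
}}

```text
time_s: 16.25
ee_pos: [0.54, -0.0457, 0.2764]
ee_rot: [[-0.975, 0.223, 0.002], [0.223, 0.975, -0.001], [-0.002, -0.0, -1.0]]
ft_force: [1.3, 0.1, -0.4]
gripper_width: 0.0513
```

Call:
{"api": "arm_command", "payload": {
  "deltas": [
    {"translation": [-0.015,-0.055,0],"roll": 0},
    {"translation": [-0.015,-0.055,0],"roll": 0},
    {"translation": [-0.015,-0.055,0],"roll": 0},
    {"translation": [-0.015,-0.055,0],"roll": 0},
    {"translation": [-0.017,-0.053,0],"roll": 0}
  ]
}}

```text
time_s: 16.88
ee_pos: [0.5537, -0.3297, 0.2762]
ee_rot: [[-0.975, 0.224, 0.001], [0.224, 0.975, -0.001], [-0.001, -0.001, -1.0]]
ft_force: [1.0, -0.4, 0.5]
gripper_width: 0.0513
```

```bash
python3 - <<'E'
from tilt import *
c=cap("top","t15"); crop(c,"t15",200,150,300,240,8)
P=cloud(c)
to((.555,-.328,.16),77)
E
```

```text
t 16.925 tcp [ 0.5527 -0.3364  0.2753] plate [ 167.3 -389.4   71.2] yawY 76.76 tiltz [ 6.0e-04 -5.3e-03 -1.0e+00] F [-5.64 -2.16  0.59] w 0.0512 q6 -118.6
roll -0.24
world d [ 0.0023  0.0084 -0.1153] tool delta after roll [-1.000e-04  9.300e-03  1.153e-01] len 0.116
```

View pics/t15.png

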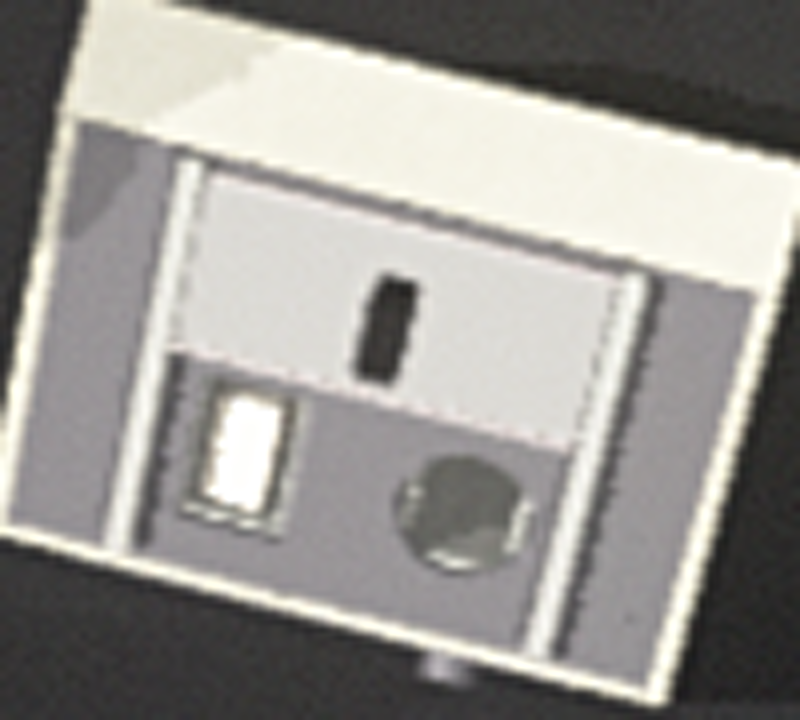

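```bash
python3 - <<'E'
from tilt import *
c=load("pics/t15.npz"); P=cloud(c)
q=P[150+int(410/8):150+int(500/8)+1,200+int(225/8):200+int(265/8)+1].reshape(-1,3)
w=np.array([inpl(x) for x in q])*1e3; print(np.median(w,0).round(1), w[:,2].std().round(1))
q=P[150+470//8:150+500//8,200+330//8:200+370//8].reshape(-1,3); print("plate nearby",np.median([inpl(x) for x in q],0)*1e3)
c=cap("scene","s16"); crop(c,"s16",90,120,190,230,5)
to((.555,-.328,.13),77)
E
```

```text
[ -3.1  41.1 -12.5] 4.6
plate nearby [ 4.20475353  2.69905566 -1.35416223]
t 16.975 tcp [ 0.5529 -0.3329  0.2751] plate [ 166.6 -386.    71.4] yawY 76.74 tiltz [ 0.     -0.0022 -1.    ] F [-0.14  0.74  0.79] w 0.0511 q6 -118.5
roll -0.26
world d [ 0.0021  0.0049 -0.1451] tool delta after roll [-0.0009  0.0056  0.1451] len 0.145
```

View pics/s16.png

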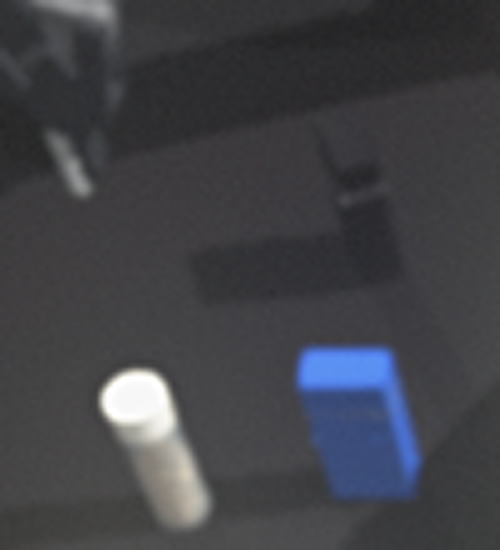

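The mailer's top reads 12.5 mm below the plate, and 12 is expected, so it is fully home. I'll go down to the vial.

Call:
{"api": "arm_command", "payload": {
  "deltas": [
    {"translation": [-0.001,0.0055,0.05],"roll": -0.2},
    {"translation": [0,0,0.05],"roll": 0},
    {"translation": [0,0,0.03],"roll": 0},
    {"translation": [0,0,0],"roll": 0}
  ]
}}

```text
time_s: 17.48
ee_pos: [0.5546, -0.3205, 0.1427]
ee_rot: [[-0.975, 0.22, -0.004], [0.22, 0.975, 0.004], [0.005, 0.003, -1.0]]
ft_force: [-0.4, -0.4, -1.2]
gripper_width: 0.0509
```

```bash
python3 - <<'E'
from tilt import *
c=cap("scene","s17"); crop(c,"s17",90,120,190,230,5)
to((.555,-.328,.088),77)
E
```

```text
t 17.525 tcp [ 0.5559 -0.3217  0.1453] plate [ 102.1 -374.4  -41.2] yawY 77.29 tiltz [-8.e-04  9.e-04 -1.e+00] F [1.32 0.33 0.82] w 0.0514 q6 -118.1
roll 0.29
world d [-0.0009 -0.0063 -0.0573] tool delta after roll [-0.0006 -0.0064  0.0573] len 0.058
```

View pics/s17.png

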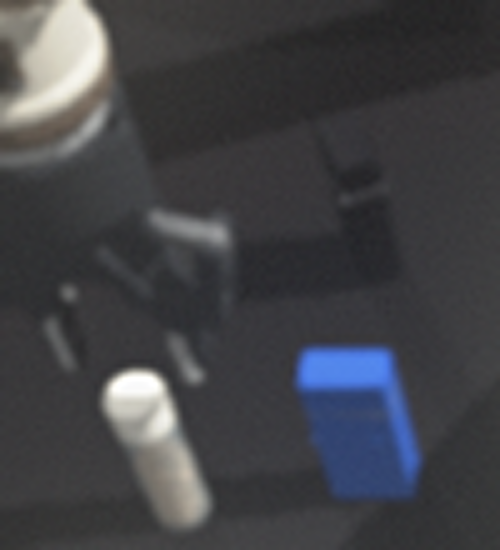

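The fingertips at (68,365) and (195,380) lie either side of the cap at (138,395). I'll correct y by -6 mm, go down and grip.

Call:
{"api": "arm_command", "payload": {
  "deltas": [
    {"translation": [-0.0006,-0.0062,0],"roll": 0.3},
    {"translation": [0,0,0.02],"roll": 0},
    {"translation": [0,0,0.02],"roll": 0},
    {"translation": [0,0,0.017],"roll": 0},
    {"translation": [0,0,0],"roll": 0}
  ]
}}

```text
time_s: 18.15
ee_pos: [0.5538, -0.3273, 0.0854]
ee_rot: [[-0.974, 0.226, -0.004], [0.226, 0.974, 0.003], [0.004, 0.002, -1.0]]
ft_force: [0.8, 0.3, -0.1]
gripper_width: 0.0511
```

Call:
{"api": "arm_command", "payload": {
  "deltas": [
    {"translation": [0,0,0],"roll": 0},
    {"translation": [0,0,0],"roll": 0},
    {"translation": [0,0,0],"roll": 0},
    {"translation": [0,0,0],"roll": 0}
  ],
  "claw": 0.0,
  "newtons": 20
}}

```text
time_s: 18.65
ee_pos: [0.5555, -0.3289, 0.089]
ee_rot: [[-0.974, 0.226, 0.001], [0.226, 0.974, -0.001], [-0.001, -0.001, -1.0]]
ft_force: [0.6, 0.6, 1.3]
gripper_width: 0.0274
```

```bash
python3 - <<'E'
from tilt import *
c=cap("scene","s18"); crop(c,"s18",90,120,190,230,5)
to((.45,-.15,.25),77)
E
```

```text
t 18.7 tcp [ 0.5555 -0.3289  0.089 ] plate [  75.  -381.5  -90.7] yawY 76.96 tiltz [ 9.e-04 -8.e-04 -1.e+00] F [0.15 0.42 2.69] w 0.0275 q6 -118.3
roll -0.04
world d [-0.1055  0.1789  0.161 ] tool delta after roll [ 0.1429  0.1505 -0.1613] len 0.263
```

View pics/s18.png

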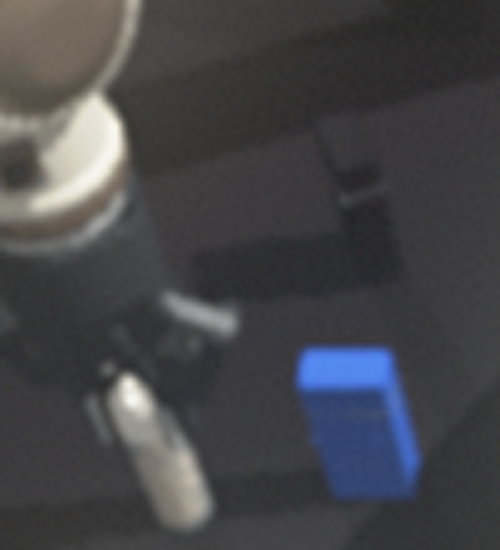

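Vial gripped at 27.5 mm, and it stands clear towards the robot. I'll tip it right here by dragging the foot edge.

Call:
{"api": "arm_command", "payload": {
  "deltas": [
    {"translation": [0.004,0,0.003],"roll": 0},
    {"translation": [0.007,0,0],"roll": 0},
    {"translation": [0.007,0,0],"roll": 0},
    {"translation": [0.007,0,0],"roll": 0},
    {"translation": [0.007,0,0],"roll": 0}
  ]
}}

```text
time_s: 19.32
ee_pos: [0.5248, -0.3223, 0.0866]
ee_rot: [[-0.974, 0.226, 0.003], [0.226, 0.974, -0.002], [-0.003, -0.002, -1.0]]
ft_force: [2.2, -0.5, 3.1]
gripper_width: 0.0273
```

```bash
python3 - <<'E'
from tilt import *
st()
c=cap("scene","s19"); crop(c,"s19",90,120,190,230,5)
E
```

```text
t 19.325 tcp [ 0.5248 -0.3223  0.0866] plate [  46.6 -382.   -77. ] yawY 76.95 tiltz [ 0.003  -0.0024 -1.    ] F [ 2.24 -0.54  3.12] w 0.0273 q6 -119.7
```

View pics/s19.png

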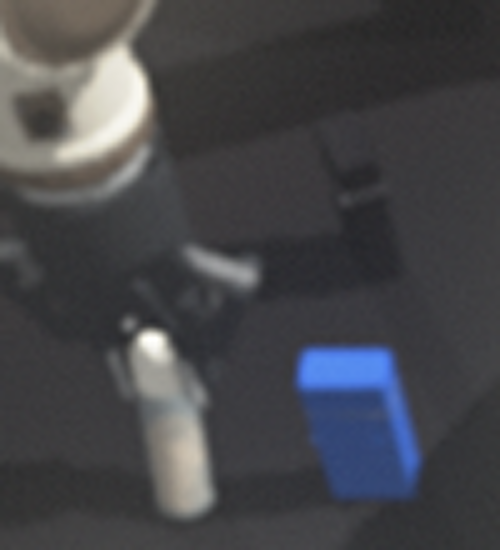

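The foot stayed near (187,510) while the cap moved, so the vial is tilting. I'll continue.

Call:
{"api": "arm_command", "payload": {
  "deltas": [
    {"translation": [0.007,0,0.001],"roll": 0},
    {"translation": [0.007,0,0.002],"roll": 0},
    {"translation": [0.006,0,0.003],"roll": 0},
    {"translation": [0.004,0,0.003],"roll": 0}
  ]
}}

```text
time_s: 19.88
ee_pos: [0.4999, -0.3162, 0.0769]
ee_rot: [[-0.974, 0.226, -0.001], [0.226, 0.974, -0.0], [0.001, -0.001, -1.0]]
ft_force: [-2.4, -0.5, 10.8]
gripper_width: 0.0271
```

```bash
python3 - <<'E'
from tilt import *
s,p,R=st()
c=cap("scene","s20"); crop(c,"s20",90,120,190,230,5)
P=cloud(c)
for v in range(196,224,3): print(v,[f"{(P[v,u]@U):.3f}/{(P[v,u]@V):.3f}/{P[v,u,2]:.3f}" for u in range(116,136,3)])
E
```

```text
t 19.875 tcp [ 0.4999 -0.3162  0.0769] plate [  19.5 -381.6  -72.6] yawY 76.96 tiltz [-1.e-03 -3.e-04 -1.e+00] F [-2.42 -0.53 10.85] w 0.0271 q6 -120.9
196 ['0.534/-0.252/0.004', '0.534/-0.243/0.005', '0.580/-0.202/0.070', '0.582/-0.192/0.074', '0.578/-0.186/0.070', '0.570/-0.183/0.061', '0.526/-0.203/0.001']
199 ['0.544/-0.249/0.003', '0.542/-0.241/0.002', '0.585/-0.202/0.063', '0.585/-0.193/0.065', '0.584/-0.185/0.065', '0.576/-0.182/0.056', '0.536/-0.199/0.001']
202 ['0.554/-0.245/0.003', '0.552/-0.237/0.002', '0.589/-0.202/0.056', '0.590/-0.193/0.058', '0.587/-0.186/0.056', '0.579/-0.184/0.045', '0.546/-0.196/0.001']
205 ['0.564/-0.242/0.003', '0.562/-0.235/0.001', '0.595/-0.202/0.050', '0.595/-0.193/0.052', '0.593/-0.186/0.051', '0.586/-0.182/0.041', '0.557/-0.193/0.001']
208 ['0.576/-0.237/0.005', '0.574/-0.230/0.004', '0.600/-0.201/0.045', '0.599/-0.194/0.044', '0.597/-0.187/0.042', '0.593/-0.181/0.038', '0.567/-0.189/0.002']
211 ['0.583/-0.236/0.002', '0.583/-0.227/0.002', '0.605/-0.202/0.037', '0.603/-0.194/0.036', '0.600/-0.188/0.034', '0.596/-0.182/0.029', '0.576/-0.187/-0.001']
214 ['0.595/-0.230/0.005', '0.593/-0.223/0.004', '0.608/-0.203/0.028', '0.608/-0.195/0.029', '0.607/-0.187/0.029', '0.601/-0.182/0.022', '0.588/-0.183/0.003']
217 ['0.601/-0.230/-0.001', '0.602/-0.221/0.002', '0.614/-0.202/0.023', '0.615/-0.193/0.025', '0.611/-0.188/0.020', '0.604/-0.184/0.012', '0.600/-0.178/0.006']
220 ['0.613/-0.225/0.003', '0.612/-0.217/0.004', '0.611/-0.209/0.003', '0.609/-0.202/0.001', '0.610/-0.192/0.004', '0.608/-0.185/0.003', '0.610/-0.175/0.008']
223 ['0.624/-0.221/0.005', '0.621/-0.214/0.002', '0.620/-0.206/0.001', '0.618/-0.198/0.001', '0.619/-0.189/0.003', '0.618/-0.181/0.004', '0.616/-0.174/0.003']
```

View pics/s20.png

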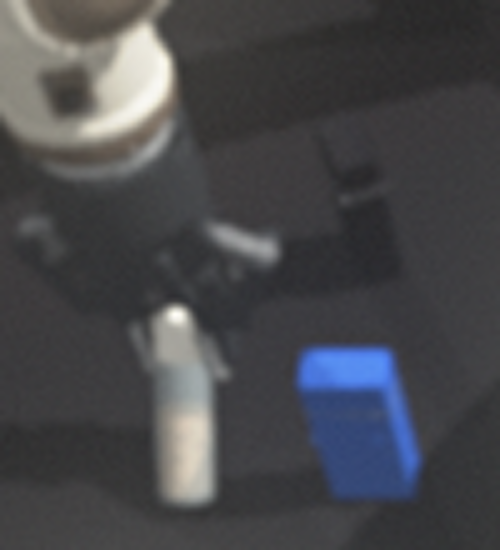

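The vial face slope reads about 31–33° now. I'll lift and measure again in the air.

Call:
{"api": "arm_command", "payload": {
  "deltas": [
    {"translation": [0,0,-0.03],"roll": 0},
    {"translation": [0,0,-0.05],"roll": 0},
    {"translation": [0,0,-0.06],"roll": 0},
    {"translation": [0,0,-0.06],"roll": 0},
    {"translation": [0,0,0],"roll": 0}
  ]
}}

```text
time_s: 20.55
ee_pos: [0.5016, -0.3171, 0.2811]
ee_rot: [[-0.974, 0.226, 0.005], [0.226, 0.974, -0.005], [-0.006, -0.004, -1.0]]
ft_force: [-0.1, 0.4, -1.9]
gripper_width: 0.0271
```

```bash
cat >> tilt.py <<'E'
def vialfit(c,tcp,rng=.012):
    "points of the held vial below the pads: U-Z line through its far side"
    P=cloud(c); d=P-np.asarray(tcp); lat=d@V; m=(abs(lat)<rng)&(P[...,2]<tcp[2]-.02)&(P[...,2]>tcp[2]-.1)&(abs(d@U)<.09)&(c["z_map"]>0)
    v,u=np.nonzero(m); q=P[m]; 
    # ridge = far-most per row
    out=[]
    for r in np.unique(v):
        k=v==r
        if k.sum()>=3: out.append(np.median(q[k][np.argsort(-(q[k]@U))[:3]],0))
    q=np.array(out); x=q@U; z=q[:,2]; k=np.ones(len(x),bool)
    for _ in range(4): m=np.polyfit(z[k],x[k],1); r=x-np.polyval(m,z); k=abs(r)<max(2*r[k].std(),.001)
    th=-np.arctan(m[0]); n=np.cos(th)*U+np.sin(th)*Z; ax=np.cos(th)*Z-np.sin(th)*U
    print("tilt",np.degrees(th).round(1),k.sum(),"of",len(x),"std",r[k].std().round(4),"face offset",(((q[k]-tcp)@n).mean()).round(4),"lowest along axis",((q[k]-tcp)@ax).min().round(4)); return th
E
python3 - <<'E'
from tilt import *
s,p,R=st()
c=cap("scene","s21"); vialfit(c,p)
q=proj(c,p).round().astype(int); print(q); crop(c,"s21",q[0]-40,q[1]-30,q[0]+40,q[1]+60,6)
E
```

```text
t 20.55 tcp [ 0.5016 -0.3171  0.2811] plate [ 123.2 -382.1  103.3] yawY 76.96 tiltz [ 0.0049 -0.0052 -1.    ] F [-0.07  0.4  -1.92] w 0.0271 q6 -120.9
tilt 34.8 19 of 23 std 0.0004 face offset 0.0165 lowest along axis -0.0803
[103 131]
```

View pics/s21.png

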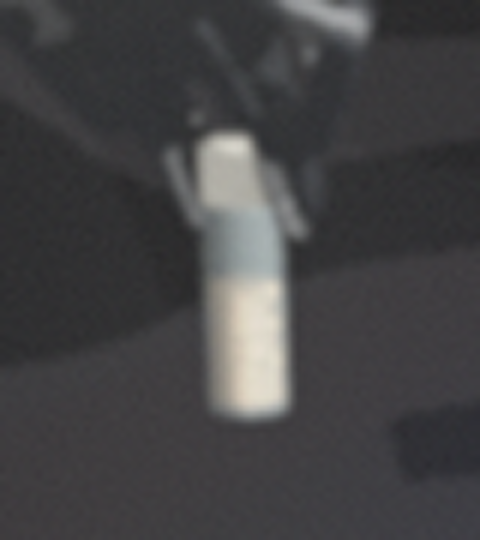

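```bash
python3 - <<'E'
from plan import *
print(pl(-.0155,-.042,.140)); to(pl(-.0155,-.042,.140),77)
E
```

```text
[0.44316458 0.04547519 0.24349356]
t 20.6 tcp [ 0.5004 -0.316   0.2773] plate [ 120.2 -381.3  100.7] yawY 76.96 tiltz [ 5.e-04 -9.e-04 -1.e+00] F [-0.23  0.13 -1.51] w 0.0276 q6 -120.9
roll -0.04
world d [-0.0573  0.3615 -0.0338] tool delta after roll [0.1372 0.3394 0.0334] len 0.368
```

Call:
{"api": "arm_command", "payload": {
  "deltas": [
    {"translation": [0.03,0.03,0],"roll": 0},
    {"translation": [0.03,0.045,0],"roll": 0},
    {"translation": [0.03,0.045,0],"roll": 0},
    {"translation": [0.025,0.05,0],"roll": 0},
    {"translation": [0.022,0.05,0],"roll": 0}
  ]
}}

```text
time_s: 21.22
ee_pos: [0.4141, -0.0684, 0.2728]
ee_rot: [[-0.974, 0.226, -0.007], [0.226, 0.974, 0.003], [0.007, 0.002, -1.0]]
ft_force: [1.6, 1.2, -0.4]
gripper_width: 0.0276
```

Call:
{"api": "arm_command", "payload": {
  "deltas": [
    {"translation": [0,0.05,0],"roll": 0},
    {"translation": [0,0.045,0],"roll": 0},
    {"translation": [0,0.024,0.015],"roll": 0},
    {"translation": [0,0,0.015],"roll": 0},
    {"translation": [0,0,0],"roll": 0}
  ]
}}

```text
time_s: 21.85
ee_pos: [0.4414, 0.0449, 0.2429]
ee_rot: [[-0.974, 0.226, -0.007], [0.226, 0.974, 0.001], [0.007, -0.001, -1.0]]
ft_force: [0.9, -0.0, -0.5]
gripper_width: 0.0273
```

```bash
python3 - <<'E'
from tilt import *
s,p,R=st()
c=cap("scene","s22"); th=vialfit(c,p)
crop(c,"s22",225,90,315,190,6)
print("port proj",((proj(c,np.array([pl(0,-.042,0),pl(0,.042,0),p]))-[225,90]+.5)*6).round(0).tolist())
to(pl(-.012,-.042,.098),77)
E
```

```text
t 21.85 tcp [0.4414 0.0449 0.2429] plate [-17.2 -42.9 140.3] yawY 76.95 tiltz [-7.3e-03  7.0e-04 -1.0e+00] F [ 0.88 -0.05 -0.52] w 0.0273 q6 -86.8
tilt 32.7 19 of 21 std 0.0011 face offset 0.0184 lowest along axis -0.0824
port proj [[192.0, 494.0], [389.0, 513.0], [217.0, 157.0]]
t 21.9 tcp [0.4423 0.0445 0.2444] plate [-15.6 -43.1 141.1] yawY 76.9 tiltz [-4.4e-03  3.0e-04 -1.0e+00] F [-0.43  0.45 -0.63] w 0.0273 q6 -86.8
roll -0.1
world d [ 0.0243 -0.0045 -0.0355] tool delta after roll [-0.0248  0.0011  0.0354] len 0.043
```

View pics/s22.png

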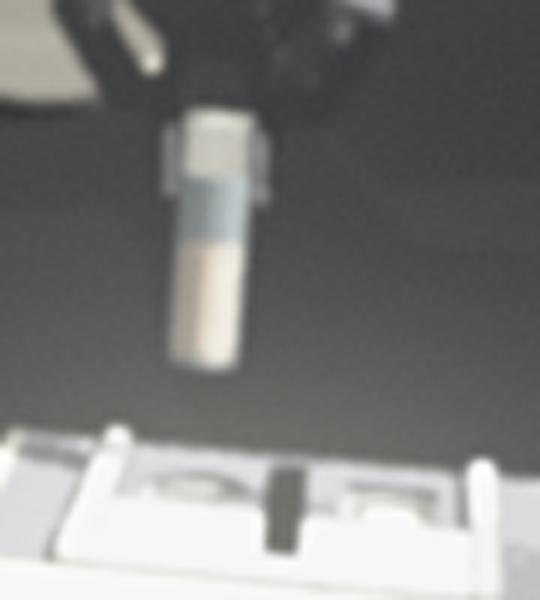

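Tilt is 33°, and the foot at (206,360) lines up with the port at (195,488). I'll move down along the vial's axis.

Call:
{"api": "arm_command", "payload": {
  "deltas": [
    {"translation": [-0.0125,0.001,0.018],"roll": -0.1},
    {"translation": [-0.0125,0,0.018],"roll": 0},
    {"translation": [0,0,0],"roll": 0}
  ]
}}

```text
time_s: 22.28
ee_pos: [0.4676, 0.0396, 0.2092]
ee_rot: [[-0.974, 0.226, -0.003], [0.226, 0.974, 0.0], [0.003, -0.0, -1.0]]
ft_force: [-0.3, 0.5, -0.3]
gripper_width: 0.0271
```

```bash
python3 - <<'E'
from tilt import *
s,p,R=st()
c=cap("scene","s23"); th=vialfit(c,p)
crop(c,"s23",225,100,315,190,6)
c=cap("top","t23"); crop(c,"t23",200,150,300,240,8)
E
```

```text
t 22.275 tcp [0.4676 0.0396 0.2092] plate [-10.9 -42.3  97.8] yawY 76.96 tiltz [-3.1e-03  3.0e-04 -1.0e+00] F [-0.25  0.51 -0.3 ] w 0.0271 q6 -86.9
tilt 5.9 27 of 27 std 0.0077 face offset 0.0399 lowest along axis -0.101
```

View pics/s23.png

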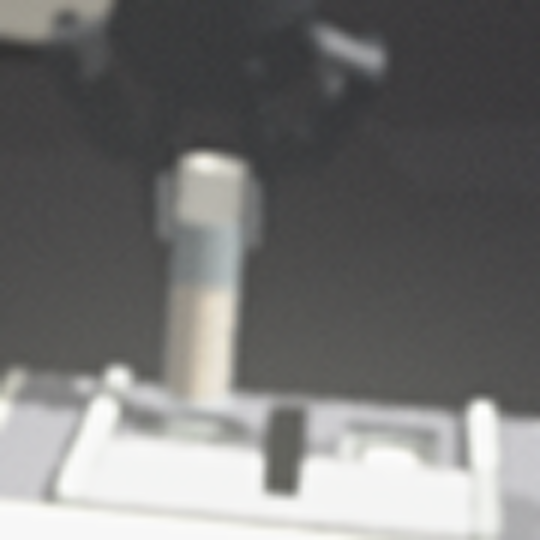

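View pics/t23.png

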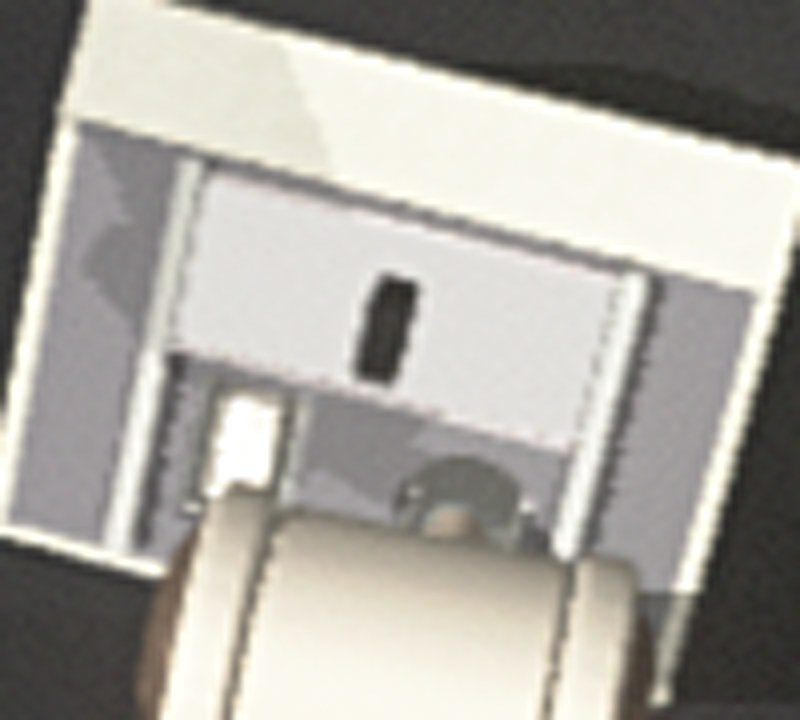

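The vial foot at (455,508) in the top view sits just downhill of the port centre at (463,512). I'll shift 4 mm up the slope and go in.

Call:
{"api": "arm_command", "payload": {
  "deltas": [
    {"translation": [-0.0035,0,-0.002],"roll": 0},
    {"translation": [-0.0054,-0.0005,0.0084],"roll": 0},
    {"translation": [-0.0054,0,0.0084],"roll": 0},
    {"translation": [-0.0054,0,0.0084],"roll": 0}
  ]
}}

```text
time_s: 22.88
ee_pos: [0.4874, 0.0356, 0.1862]
ee_rot: [[-0.975, 0.224, -0.001], [0.224, 0.975, 0.0], [0.001, -0.0, -1.0]]
ft_force: [0.0, -0.2, -0.4]
gripper_width: 0.0274
```

```bash
python3 - <<'E'
from tilt import *
s,p,R=st()
c=cap("top","t24"); crop(c,"t24",200,150,300,240,8)
E
```

```text
t 22.875 tcp [0.4874 0.0356 0.1862] plate [ -4.8 -41.6  67.7] yawY 77.06 tiltz [-6.e-04  1.e-04 -1.e+00] F [ 0.03 -0.21 -0.38] w 0.0274 q6 -87.1
```

View pics/t24.png

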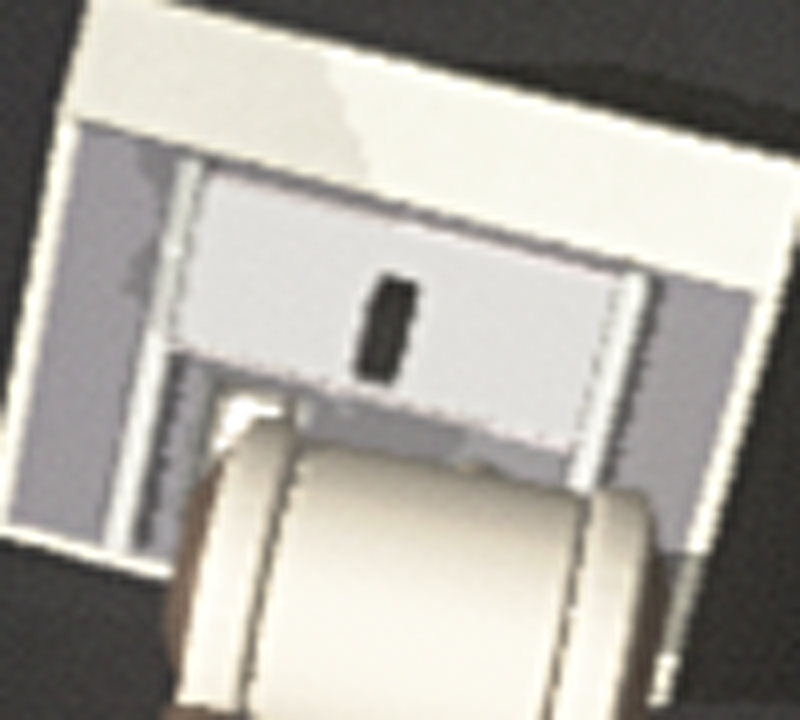

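No contact with the foot 20 mm in. I'll carry on to about 57 mm.

Call:
{"api": "arm_command", "payload": {
  "deltas": [
    {"translation": [-0.0054,-0.0003,0.0084],"roll": 0},
    {"translation": [-0.0052,0,0.0084],"roll": 0},
    {"translation": [-0.005,0,0.0084],"roll": 0},
    {"translation": [-0.002,0,0.005],"roll": 0},
    {"translation": [0,0,0],"roll": 0}
  ]
}}

```text
time_s: 23.55
ee_pos: [0.5042, 0.0314, 0.1564]
ee_rot: [[-0.975, 0.224, -0.001], [0.224, 0.975, 0.0], [0.001, -0.0, -1.0]]
ft_force: [-0.4, 0.4, -0.7]
gripper_width: 0.0273
```

```bash
python3 - <<'E'
from tilt import *
s,p,R=st()
c=cap("scene","s25"); crop(c,"s25",225,100,315,190,6)
E
```

```text
t 23.55 tcp [0.5042 0.0314 0.1564] plate [ -4.8 -41.9  33.3] yawY 77.06 tiltz [-1.e-03  2.e-04 -1.e+00] F [-0.37  0.35 -0.66] w 0.0273 q6 -87.2
```

View pics/s25.png

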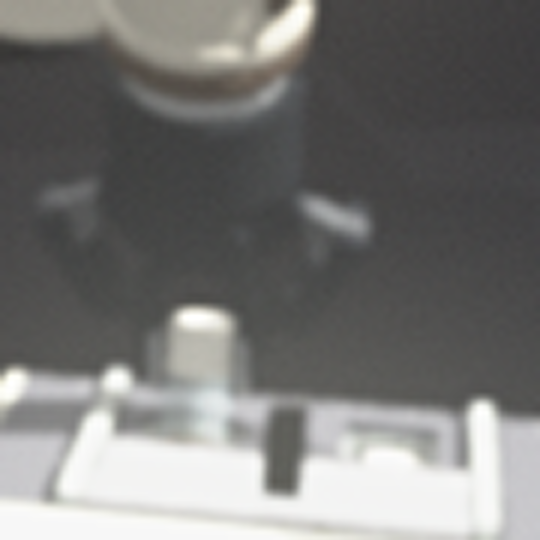

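Call:
{"api": "arm_command", "payload": {
  "deltas": [
    {"translation": [-0.0015,0,0.0026],"roll": 0},
    {"translation": [0,0,0],"roll": 0}
  ]
}}

```text
time_s: 23.85
ee_pos: [0.5059, 0.0311, 0.1543]
ee_rot: [[-0.975, 0.224, 0.0], [0.224, 0.975, -0.0], [-0.0, -0.0, -1.0]]
ft_force: [0.5, 0.9, -0.7]
gripper_width: 0.0272
```

Call:
{"api": "arm_command", "payload": {
  "deltas": [
    {"translation": [0,0,0],"roll": 0},
    {"translation": [0,0,0],"roll": 0},
    {"translation": [0,0,0],"roll": 0},
    {"translation": [0,0,-0.01],"roll": 0},
    {"translation": [0,0,-0.03],"roll": 0}
  ],
  "claw": 0.55
}}

```text
time_s: 24.48
ee_pos: [0.5047, 0.0313, 0.1938]
ee_rot: [[-0.975, 0.224, -0.003], [0.224, 0.975, 0.001], [0.003, -0.0, -1.0]]
ft_force: [0.1, 0.5, 0.6]
gripper_width: 0.047
```

```bash
python3 - <<'E'
from tilt import *
s,p,R=st()
c=cap("scene","s26"); crop(c,"s26",225,100,315,190,6)
to(pl(.075,0,.037),77)
E
```

```text
t 24.475 tcp [0.5047 0.0313 0.1938] plate [ 14.4 -42.   65.4] yawY 77.06 tiltz [-3.4e-03  6.0e-04 -1.0e+00] F [0.08 0.47 0.63] w 0.047 q6 -87.2
t 24.525 tcp [0.5079 0.0308 0.1994] plate [ 19.9 -41.7  68.6] yawY 77.07 tiltz [ 0.0058 -0.001  -1.    ] F [ 2.3  -0.67  2.86] w 0.0472 q6 -87.2
roll 0.07
world d [0.0713 0.0264 0.0002] tool delta after roll [-0.0635  0.0417  0.0002] len 0.076
```

View pics/s26.png

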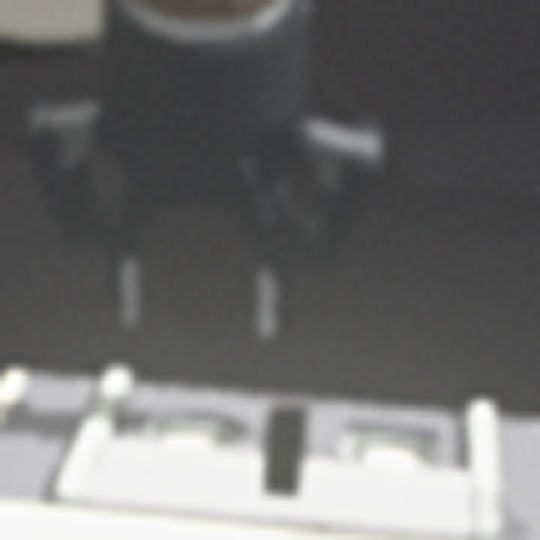

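Both white tops now show inside their ports, at (200,435) and (385,450). I'll check the depths before shutting.

```bash
python3 - <<'E'
from tilt import *
c=load("pics/s26.npz"); P=cloud(c); g=cv2.cvtColor(c["img"],cv2.COLOR_RGB2GRAY)
for nm,(u0,u1,v0,v1) in(("vial",(254,264,168,176)),("mailer",(286,293,173,178))):
    for v in range(v0,v1): print(nm,v,[f"{g[v,u]}:"+"/".join(str(int(round(k*1000))) for k in inpl(P[v,u])) for u in range(u0,u1,3)])
E
```

```text
vial 168 ['179:-27/-51/1', '170:-27/-44/2', '175:-21/-35/4', '193:-26/-28/4']
vial 169 ['173:-24/-51/-1', '160:-22/-43/1', '159:-23/-35/1', '167:-22/-27/2']
vial 170 ['181:-23/-51/-3', '182:-18/-43/-1', '172:-21/-35/-1', '141:-19/-27/0']
vial 171 ['195:-21/-50/-5', '199:-23/-43/-5', '186:-20/-35/-4', '137:-24/-27/-4']
vial 172 ['226:-22/-50/-8', '228:-22/-42/-8', '190:-25/-35/-8', '150:-24/-27/-7']
vial 173 ['247:-12/-49/-8', '248:-14/-42/-8', '211:-21/-34/-9', '168:-21/-27/-9']
vial 174 ['246:43/-44/9', '247:44/-37/10', '229:38/-30/8', '206:19/-24/2']
vial 175 ['244:49/-44/8', '244:49/-37/9', '240:46/-29/9', '232:43/-22/8']
mailer 173 ['199:-27/33/-4', '194:-26/41/-4', '178:-26/48/-3']
mailer 174 ['215:-28/33/-8', '221:-27/41/-7', '198:-29/49/-6']
mailer 175 ['240:-20/33/-8', '249:-22/41/-7', '237:-26/49/-8']
mailer 176 ['247:-14/34/-8', '249:-16/41/-8', '250:-19/49/-9']
mailer 177 ['245:42/34/8', '247:44/41/10', '248:38/48/9']
```

Both tops read the same depth in the scene view, and the mailer was already confirmed. I'll step aside for a clear top view before closing.

Call:
{"api": "arm_command", "payload": {
  "deltas": [
    {"translation": [0,0,-0.04],"roll": 0},
    {"translation": [0,-0.04,-0.03],"roll": 0},
    {"translation": [0,-0.055,0],"roll": 0},
    {"translation": [0,-0.055,0],"roll": 0}
  ]
}}

```text
time_s: 25.02
ee_pos: [0.4723, -0.1166, 0.2658]
ee_rot: [[-0.975, 0.223, 0.003], [0.223, 0.975, -0.001], [-0.003, -0.001, -1.0]]
ft_force: [0.8, -0.1, -0.4]
gripper_width: 0.047
```

```bash
python3 - <<'E'
from tilt import *
s,p,R=st()
c=cap("top","t27"); crop(c,"t27",200,150,300,240,8)
P=cloud(c); g=cv2.cvtColor(c["img"],cv2.COLOR_RGB2GRAY)
for nm,y in(("mailer",.042),("vial",-.042)):
    u,v=proj(c,pl(-.004,y,-.012)).round().astype(int); q=P[v-2:v+3,u-2:u+3].reshape(-1,3); print(nm,(u,v),(np.median([inpl(x) for x in q],0)*1e3).round(1))
to(pl(.073,0,.08),77)
E
```

```text
t 25.025 tcp [ 0.4723 -0.1166  0.2658] plate [  51.8 -193.4  126.9] yawY 77.12 tiltz [ 0.0026 -0.0014 -1.    ] F [ 0.81 -0.06 -0.42] w 0.047 q6 -105.3
mailer (np.int64(230), np.int64(207)) [ -5.7  42.1 -12.1]
vial (np.int64(258), np.int64(214)) [ -5.  -42.8 -11.5]
t 25.075 tcp [ 0.4709 -0.1225  0.2655] plate [  51.6 -199.4  126.6] yawY 76.82 tiltz [ 6.0e-04 -5.7e-03 -1.0e+00] F [ 0.24 -5.22 -0.07] w 0.047 q6 -105.5
roll -0.18
world d [ 0.0856  0.1849 -0.0297] tool delta after roll [-0.0418  0.1996  0.0287] len 0.206
```

View pics/t27.png

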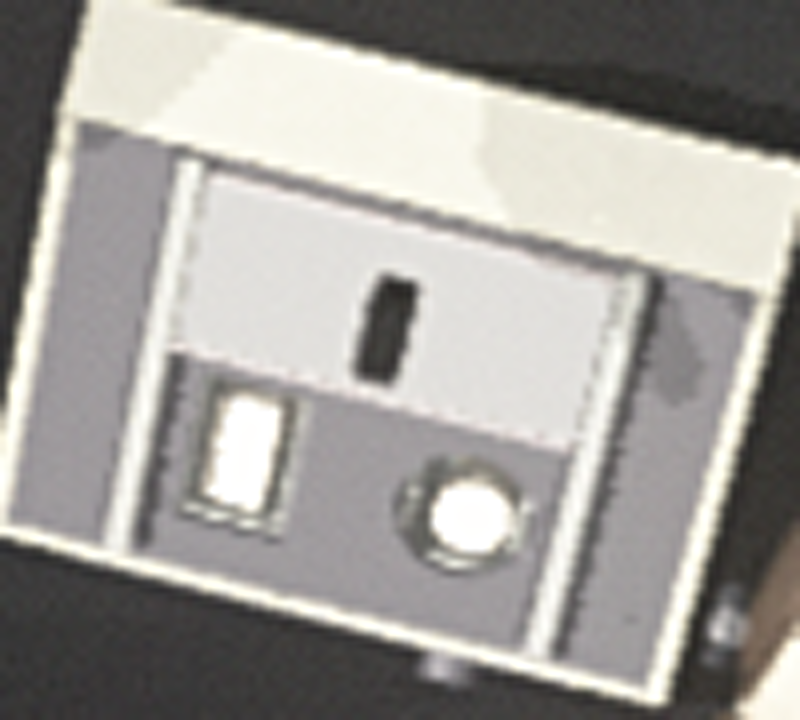

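Both tops read 12 mm below the plate face (mailer -12.1, vial -11.5), so both are home. Now I'll shut the hatch.

```bash
python3 - <<'E'
from plan import *
to((.578,.0575,.265),77)
E
```

```text
t 25.075 tcp [ 0.4709 -0.1225  0.2655] plate [  51.6 -199.4  126.6] yawY 76.82 tiltz [ 6.0e-04 -5.7e-03 -1.0e+00] F [ 0.24 -5.22 -0.07] w 0.047 q6 -105.5
roll -0.18
world d [ 0.1071  0.18   -0.0005] tool delta after roll [-0.0639  0.1995 -0.0005] len 0.209
```

Call:
{"api": "arm_command", "payload": {
  "deltas": [
    {"translation": [-0.013,0.04,0],"roll": 0},
    {"translation": [-0.017,0.05,0],"roll": 0},
    {"translation": [-0.017,0.055,0],"roll": 0},
    {"translation": [-0.017,0.05,0],"roll": 0},
    {"translation": [0,0,0],"roll": 0}
  ]
}}

```text
time_s: 25.7
ee_pos: [0.5793, 0.0638, 0.2644]
ee_rot: [[-0.976, 0.22, 0.001], [0.22, 0.976, 0.001], [-0.0, 0.001, -1.0]]
ft_force: [-0.2, -0.4, -0.0]
gripper_width: 0.047
```

Call:
{"api": "arm_command", "payload": {
  "deltas": [
    {"translation": [0,0,0],"roll": 0}
  ]
}}

```text
time_s: 25.82
ee_pos: [0.5782, 0.0606, 0.2645]
ee_rot: [[-0.975, 0.224, 0.0], [0.224, 0.975, -0.0], [-0.0, -0.0, -1.0]]
ft_force: [0.3, -0.3, 0.2]
gripper_width: 0.0466
```

```bash
python3 - <<'E'
from plan import *
to((.578,.0572,.199),77)
E
```

```text
t 25.825 tcp [0.5782 0.0606 0.2645] plate [106.    3.1  94.1] yawY 77.08 tiltz [ 0.e+00 -4.e-04 -1.e+00] F [ 0.31 -0.32  0.25] w 0.0466 q6 -83.0
roll 0.08
world d [-0.0002 -0.0034 -0.0655] tool delta after roll [-0.0005 -0.0033  0.0655] len 0.066
```

Call:
{"api": "arm_command", "payload": {
  "deltas": [
    {"translation": [-0.0005,-0.0032,0.02],"roll": 0},
    {"translation": [0,0,0.025],"roll": 0},
    {"translation": [0,0,0.02],"roll": 0},
    {"translation": [0,0,0],"roll": 0}
  ]
}}

```text
time_s: 26.32
ee_pos: [0.5766, 0.0563, 0.1979]
ee_rot: [[-0.974, 0.226, -0.004], [0.226, 0.974, 0.0], [0.004, -0.001, -1.0]]
ft_force: [0.6, 0.4, -0.4]
gripper_width: 0.0471
```

Call:
{"api": "arm_command", "payload": {
  "deltas": [
    {"translation": [0,0,0],"roll": 0},
    {"translation": [0,0,0],"roll": 0},
    {"translation": [0,0,0],"roll": 0},
    {"translation": [0,0,0],"roll": 0}
  ],
  "claw": 0.0,
  "newtons": 25
}}

```text
time_s: 26.82
ee_pos: [0.5788, 0.0572, 0.2009]
ee_rot: [[-0.975, 0.224, 0.002], [0.224, 0.975, -0.001], [-0.002, -0.0, -1.0]]
ft_force: [-1.8, -0.3, 6.2]
gripper_width: 0.0153
```

```bash
python3 - <<'E'
from plan import *
st()
E
```

```text
t 26.825 tcp [0.5788 0.0572 0.2009] plate [75.4 -0.1 38.4] yawY 77.07 tiltz [ 2.3e-03 -6.0e-04 -1.0e+00] F [-1.77 -0.27  6.18] w 0.0153 q6 -83.3
```

Call:
{"api": "arm_command", "payload": {
  "deltas": [
    {"translation": [0.0087,0,0.005],"roll": 0},
    {"translation": [0.0121,0,0.007],"roll": 0},
    {"translation": [0.0121,0,0.007],"roll": 0},
    {"translation": [0.0121,0,0.007],"roll": 0},
    {"translation": [0.0104,0,0.006],"roll": 0}
  ]
}}

```text
time_s: 27.45
ee_pos: [0.5245, 0.0697, 0.1687]
ee_rot: [[-0.975, 0.224, 0.002], [0.224, 0.975, -0.001], [-0.002, -0.0, -1.0]]
ft_force: [-2.2, -1.2, 7.9]
gripper_width: 0.0157
```

```bash
python3 - <<'E'
from plan import *
st()
E
```

```text
t 27.45 tcp [0.5245 0.0697 0.1687] plate [11.1 -0.1 38.3] yawY 77.07 tiltz [ 2.2e-03 -7.0e-04 -1.0e+00] F [-2.22 -1.15  7.86] w 0.0157 q6 -82.6
```

Call:
{"api": "arm_command", "payload": {
  "deltas": [
    {"translation": [0.0052,0,0.003],"roll": 0},
    {"translation": [0.0043,0,0.0025],"roll": 0},
    {"translation": [0.0026,0,0.0015],"roll": 0},
    {"translation": [0,0,0],"roll": 0}
  ]
}}

```text
time_s: 27.95
ee_pos: [0.5156, 0.0717, 0.1635]
ee_rot: [[-0.975, 0.224, 0.009], [0.224, 0.975, -0.002], [-0.009, 0.0, -1.0]]
ft_force: [3.7, -2.4, 8.1]
gripper_width: 0.0154
```

```bash
python3 - <<'E'
from plan import *
st()
E
```

```text
t 27.95 tcp [0.5156 0.0717 0.1635] plate [ 0.5 -0.1 38.4] yawY 77.06 tiltz [ 0.009  -0.0018 -1.    ] F [ 3.74 -2.37  8.07] w 0.0154 q6 -82.4
```

Call:
{"api": "arm_command", "payload": {
  "deltas": [
    {"translation": [0.0026,0,0.0015],"roll": 0},
    {"translation": [0,0,0],"roll": 0}
  ]
}}

```text
time_s: 28.2
ee_pos: [0.5155, 0.0718, 0.1635]
ee_rot: [[-0.974, 0.224, 0.015], [0.224, 0.975, -0.003], [-0.015, 0.001, -1.0]]
ft_force: [8.5, -3.6, 9.1]
gripper_width: 0.0154
```

```bash
python3 - <<'E'
from plan import *
st()
E
```

```text
t 28.2 tcp [0.5155 0.0718 0.1635] plate [ 0.4 -0.1 38.4] yawY 77.05 tiltz [ 0.0152 -0.0028 -0.9999] F [ 8.46 -3.63  9.1 ] w 0.0154 q6 -82.4
```

The TCP holds still while the force rises, so the hatch is at its shut stop. I'll ease off, release and lift straight away.

Call:
{"api": "arm_command", "payload": {
  "deltas": [
    {"translation": [-0.0026,0,-0.0015],"roll": 0}
  ]
}}

```text
time_s: 28.32
ee_pos: [0.5156, 0.0717, 0.1635]
ee_rot: [[-0.975, 0.224, 0.009], [0.224, 0.975, -0.002], [-0.009, 0.0, -1.0]]
ft_force: [0.7, -0.9, 6.3]
gripper_width: 0.0152
```

Call:
{"api": "arm_command", "payload": {
  "deltas": [
    {"translation": [0,0,0],"roll": 0},
    {"translation": [0,0,0],"roll": 0},
    {"translation": [0,0,-0.02],"roll": 0},
    {"translation": [0,0,-0.04],"roll": 0},
    {"translation": [0,0,-0.04],"roll": 0}
  ],
  "claw": 0.55
}}

```text
time_s: 28.95
ee_pos: [0.5114, 0.0727, 0.2603]
ee_rot: [[-0.975, 0.224, -0.003], [0.224, 0.975, 0.0], [0.003, -0.0, -1.0]]
ft_force: [-0.2, 0.2, 0.5]
gripper_width: 0.0471
```

Call:
{"api": "arm_command", "payload": {
  "deltas": [
    {"translation": [0.02,-0.03,0],"roll": 0},
    {"translation": [0.03,-0.05,0],"roll": 0},
    {"translation": [0.03,-0.05,0],"roll": 0},
    {"translation": [0.02,-0.04,0],"roll": 0},
    {"translation": [0,0,0],"roll": 0}
  ]
}}

```text
time_s: 29.58
ee_pos: [0.3753, -0.0721, 0.2597]
ee_rot: [[-0.974, 0.228, -0.001], [0.228, 0.974, 0.0], [0.001, -0.0, -1.0]]
ft_force: [0.9, 1.0, 0.3]
gripper_width: 0.0469
```

```bash
python3 - <<'E'
from tilt import *
s,p,R=st()
c=cap("top","t30"); crop(c,"t30",200,150,300,240,8)
im=c["img"].astype(int); m=(im.max(2)<80).astype(np.uint8); k=np.zeros_like(m); k[203:222,236:252]=1
n,l,st_,ce=cv2.connectedComponentsWithStats(m*k); print(st_[1:],ce[1:])
cv2.imwrite("pics/t30full.png",cv2.resize(c["img"][:,:,::-1],(768,576)))
E
```

```text
t 29.575 tcp [ 0.3753 -0.0721  0.2597] plate [ -41.8 -171.8  173.9] yawY 76.8 tiltz [-7.e-04  0.e+00 -1.e+00] F [0.94 0.95 0.3 ] w 0.0469 q6 -105.9
[[240 208   6  12  52]] [[242.5 213.5]]
```

View pics/t30.png

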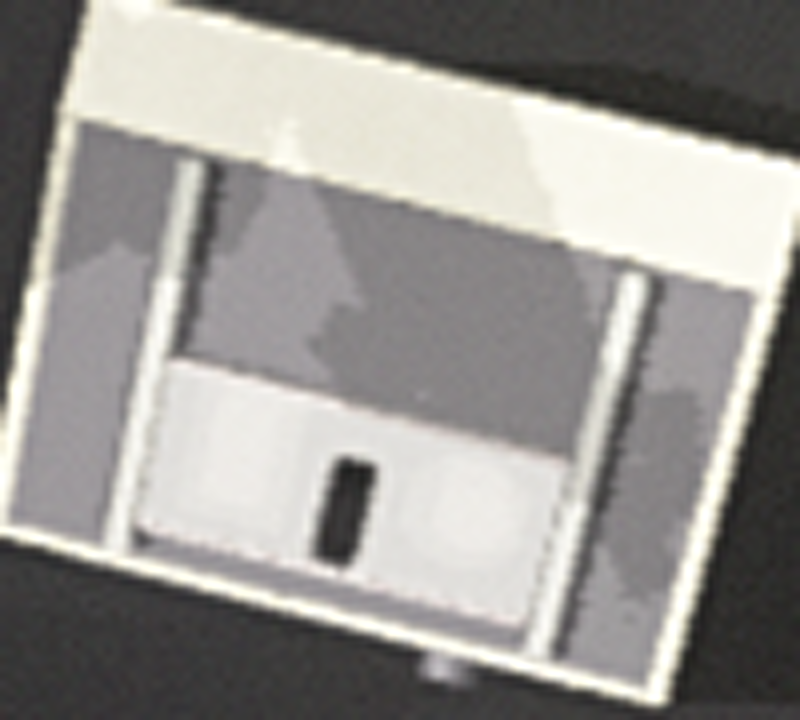

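View pics/t30full.png

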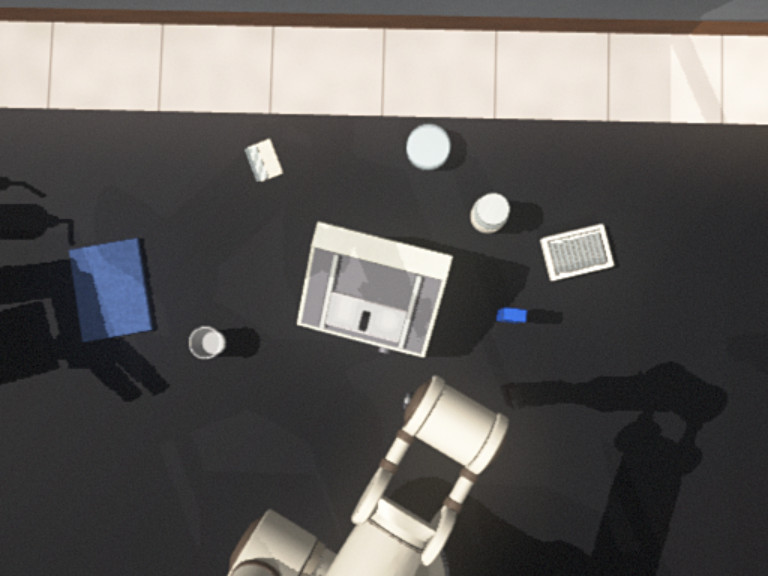

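The hatch is shut, with the block 1.3 px (about 4 mm) lower than where it began. Both part tops show through it at (235,450) and (475,510), and the jar, beaker and tray have not moved. I'll hand in.

```bash
python3 - <<'E'
from station import order
print(order.close_job())
E
```

```text
the job is handed in; nothing more can be done
None
```

I opened the hatch to its end stop, put the mailer and the vial foot first into their bays, shut the hatch again and handed the job in after about 30 s of the 72 s. No verdict is given at hand-in.

The tool only points straight down. I tipped each part in the grip by dragging its foot edge on the bench (mailer about 23°, vial about 33°), then lowered it along its own axis and let it slide home.

**Last checks:**
- **Parts home:** before the hatch was shut, the top camera put the part tops 12.1 mm (mailer) and 11.5 mm (vial) below the plate's outer face. 12 mm is expected when fully home. Both tops still show through the closed hatch.
- **Hatch shut:** I slid it about 75 mm, until the gripper stopped moving while the force rose. The grip block ended about 4 mm lower than where it started.
- **Front plate:** the wrist force stayed at noise level during both insertions. I had no direct reading of contact on the plate.
- **Jar, beaker and tray:** they appear unmoved in the last top picture, judged by eye. The blue look-alike is also in place. The black one was out of clear view, and nothing went near it.

**Readings that disagreed:**
- The two cameras differed by 2–3 mm. I settled the plate's left–right position from the grip on the block and its up-slope position mainly from the top view of the ports.
- The scene camera read both tops about 4 mm shallower than the top camera (8 mm below the face instead of 12), by the same amount for both parts.
- One automatic tilt fit on the vial picked up the incubator behind it and was discarded.

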